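# Case the glass knobs and clinch the shell

### The job

Clear the graphite spacer bar out of the open hinged case and lay it flat on the graphite slab, then stand every amber glass knob upright in a nest of the case, one to a nest, fully down. Swing the upper shell over until it seats edge to edge on the lower one, then pull the sprung lever fully over to its stop to clinch the rim, hold it there for a moment, and ease it slowly all the way back without letting it fly. Leave the other things on the bench where they are.

Things in the scene. Friction and masses are not known exactly. Their poses are not given: they have to be found in the camera images.
- fixture: Fixed clinching fixture: grey bed 150 x 300 x 10 mm with the lower aluminium shell of a case, 106 (x) x 200 (y) mm, walls 5 mm, rim 40 mm above the bench; in it a dark plate, top 20 mm above the bench, with four nests in a row along y. Origin: bench level, under the shell's centre; +x from free rim to hinge, y along the hinge, z up. Lever post at the +y end; two claws by the free rim move with the lever
- nest0 (a point): Centre of the floor of nest 0 of the lower shell (14 mm above the bench), a square pit 37 mm wide, 6 mm deep, 46 mm from the next; walls of the shell 48 mm away to either side (x); a glass knob stands in it, on this floor, with its lower 6 mm sunk in
- nest1 (a point): Centre of the floor of nest 1 of the lower shell (14 mm above the bench), a square pit 37 mm wide, 6 mm deep, 46 mm from the next; walls of the shell 48 mm away to either side (x); a glass knob stands in it, on this floor, with its lower 6 mm sunk in
- nest2 (a point): Centre of the floor of nest 2 of the lower shell (14 mm above the bench), a square pit 37 mm wide, 6 mm deep, 46 mm from the next; walls of the shell 48 mm away to either side (x); a glass knob stands in it, on this floor, with its lower 6 mm sunk in
- nest3 (a point): Centre of the floor of nest 3 of the lower shell (14 mm above the bench), a square pit 37 mm wide, 6 mm deep, 46 mm from the next; walls of the shell 48 mm away to either side (x); a glass knob stands in it, on this floor, with its lower 6 mm sunk in
- lid (a joint): Angle of the upper shell, rad: 0 closed, rim on rim with the lower shell; grows as it opens, to 2.65 (laid back past upright, away from the free rim). The hinge is stiff: the shell stays where it is left (about 0.2 N m to move it, plus its 0.22 kg)
- lid_hinge (a point): Point on the hinge axis of the upper shell, 40 mm above the bench, at the middle of the hinged rim; the axis is the fixture's y
- lid_grip (a point): Centre of the upper shell's black grip: a short round bar lying along the fixture's y, 20 mm diameter, 22 mm long, held on a 12 mm wide stalk 30 mm out from the middle of the free rim; 136 mm from the hinge axis. Closed, it is 46 mm above the bench. It can be pinched by its flat ends and turns between the fingers. The shell is 106 x 200 x 22 mm
- lever (a joint): Angle of the sprung clinching lever, rad: 0 at rest, leaning 0.35 rad from upright towards fixture +x; grows as it is pulled over towards fixture -x, end stop at 1.2. The spring needs 0.2 N m at 0 and 0.7 N m at the stop (about 2 to 6 N at the grip) and throws the lever back if let go
- lever_pivot (a point): Middle of the lever's pivot, 52 mm above the bench; the axis is the fixture's y
- lever_grip (a point): Centre of the lever's black grip: a short round bar along the fixture's y, 22 mm diameter, 24 mm long, on a 10 mm rod, 120 mm from the pivot. It can be pinched by its two flat ends and turns between the fingers
- spacer_c (a point): Centre of the black graphite spacer bar, 24 (x) x 110 (y) x 30 (z) mm, 140 g, z up. At the start it lies in the lower shell on top of the nest plate, about along the row of nests
- slab_top (a point): Centre of the upper face of the square dark graphite slab, 150 x 150 x 8 mm, fixed flat on the bench, its edges along this point's x and y
- knob1_c (a point): Centre (15 mm up) of an amber glass drawer knob, one of up to four alike (absent ones have no pose): round, squat, 30 mm tall, 35 mm diameter from 9 to 20 mm up, a 33 mm foot below and a domed top; about 60 g; z up along its axis
- knob2_c (a point): Centre (15 mm up) of an amber glass drawer knob, one of up to four alike (absent ones have no pose): round, squat, 30 mm tall, 35 mm diameter from 9 to 20 mm up, a 33 mm foot below and a domed top; about 60 g; z up along its axis
- knob3_c (a point): Centre (15 mm up) of an amber glass drawer knob, one of up to four alike (absent ones have no pose): round, squat, 30 mm tall, 35 mm diameter from 9 to 20 mm up, a 33 mm foot below and a domed top; about 60 g; z up along its axis
- knob4_c (a point): Centre (15 mm up) of an amber glass drawer knob, one of up to four alike (absent ones have no pose): round, squat, 30 mm tall, 35 mm diameter from 9 to 20 mm up, a 33 mm foot below and a domed top; about 60 g; z up along its axis
- tongs: Steel tongs 210 mm long, lying (a bystander; origin on its underside)
- paddle: Graphite paddle 90 x 60 x 12 mm with a 105 mm wooden handle, lying (a bystander; origin on its underside)
- jar_a: Closed jar 52 mm diameter, 75 mm tall (a bystander; origin on its underside)
- jar_b: Closed jar 52 mm diameter, 75 mm tall (a bystander; origin on its underside)
- marble_mould: Dark marble mould block 70 x 70 x 30 mm with two round hollows (a bystander; origin on its underside)
- pick: Hand pick 170 mm long, lying (a bystander; origin on its underside)
- cup: Steel cup 70 mm diameter, 85 mm tall (a bystander; origin on its underside)

How it is judged:
By the outcome, as a careful person would: the job done as asked, in the order asked, and still so for the second after the job is handed in, with the robot touching nothing.
Of knob1, knob2, knob3, knob4 only 2 to 4 are there at a start; the rules pass over those that are not, and their reading is None.
At some moment in a run one of knob1, knob2, knob3, knob4, spacer may be knocked a few centimetres aside while the robot is not near it.
It also fails if it takes over 210 s, if anything falls off the work surface, if the arm or the gripper's body presses on something with over 40 N, if the wrist force passes 120 N, or if a joint passes its speed limit or range.

### The arm

A 6-joint arm with a two-finger parallel gripper is mounted at the origin on the work surface. World frame = base frame: x ahead of the robot, y to its left, z up, the work surface at z = 0. Lengths are in m, angles in rad, forces in N, time in s.
With the tool pointing down it reaches from about 0.3 to 0.75 m from the base axis. Payload 8.5 kg.
Tool frame: the origin (TCP) lies at the very end of the fingers, on their centre line; the grasp point (between the pads) lies 19 mm behind it; z points along the fingers, y is the line along which they close (so a half turn about z gives the same grasp; the last joint's range is limited). The gripper opens to 88 mm and grips with 3 to 60 N. Pads are 18 mm wide; open, the fingers measure 123 mm over their backs; the gripper's body (75 mm by 187 mm) begins 45 mm behind the grasp point.
Start: joints at [0.903, 0.381, 1.297, -0, 1.464, -0.215], TCP at [0.241, 0.495, 0.239] pointing down, gripper open.
Joint ranges: [-3.11, 3.11], [-0.89, 2.33], [0.22, 2.48], [-1.42, 4.56], [0.17, 2.85], [-2.88, 2.88]. Speed limits (rad/s): [2.39, 2.39, 3.14, 3.14, 3.14, 3.14].

### API

Orientations are given as a unit quaternion [x, y, z, w].
In Python, from station import r gives the robot as it stands.
- The arm moves only by the shell command python3 -m handwheel 'ROWS'. ROWS is JSON, a list of rows, each an object with "dp": the shift along the world's x, y, z each as a share of 0.15 m, from -1 to 1, a list of three; "yaw": the turn about the world's z as a share of pi/2 rad, from -1 to 1; "grip": the opening, from 0 (shut) to 1 (fully open). A call has 1 to 12 rows; each row is the pose to reach, as a shift and turn from the pose commanded when the call began; what a row does not reach only later rows make up. A row lasts 1/10 s, in which the tool goes at most 50 mm and 8.59 degrees, less where a joint would pass 70% of its speed; a pose out of reach is approached as far as the arm can. A call with a number of a shift or a turn outside -1 to 1 is refused whole. A call with a gripper value outside its range is refused whole. The fingers move at their own pace and stop on an object; the grip force is fixed at half the most. Time passes only in rows, so rows that repeat a pose let the fingers close. It gives the time, the measured TCP pose, the force, the opening and the grip force at its end, in the units of the state.
- r.observe(): the state, without advancing time (a new reading comes with each control period).
- r.read_camera(name): name is "scene" or "top" or "wrist"; returns (picture, depth): 480x640x3 uint8, red, green, blue; 480x640 float32, m along the optical axis (not along the pixel's ray), 0 where there is no reading.
- r.camera_info(name): a dict with "camera_matrix" (3x3 intrinsics, pixels), "T" (4x4, takes a point from camera to world coordinates). Camera axes: x right, y down, z forward; pixel columns grow to the right and rows downward; lengths in m; the calibration is good to about 2 mm. A picture is of the moment at which its call begins: read the wrist's pose just before it. camera_info takes no time and is no camera call; for the wrist camera it gives the pose at the moment of the call.
- r.sign_off(): hands the job in; it is judged then, once.
The state is a dict: "time_s": time; "joint_pos": joint angles; "dq": joint speeds; "tau": joint torques, N m; "eef_pos": TCP position; "tool_rot": TCP orientation; "contact_force": force on the tool from outside, world axes, zero at the start; "wrist_torque": the same for the moment, N m; "grip_width": finger opening in m; "grasp_force": force on a finger pad.
Only numpy, scipy, OpenCV 4.12 (cv2) and the standard library are available. Lean on these libraries where they do the work, as an engineer would, in place of code of your own. Each camera call takes 0.05 s, during which the arm holds its last target. There are 200 camera calls.

## Working session

There is one attempt and no reset: what is moved stays moved. The work goes in short steps, Python scripts to look and compute and a shell command to move; the robot and the scene stay as the last step left them, time stands still between calls to the robot, and variables do not carry over. Pictures are saved under pics/ and viewed, at most 17 in all, crops included, and the job is handed in when it is done.

```bash
mkdir -p pics; ls; python3 - <<'E'
from station import r
import cv2,numpy as np
for n in("scene","top"):
    p,d=r.read_camera(n); cv2.imwrite(f"pics/{n}0.png",p[...,::-1]); np.savez(f"pics/{n}0.npz",p=p,d=d)
    i=r.camera_info(n); print(n,np.round(i["camera_matrix"],1).tolist(),np.round(i["T"],3).tolist())
print({k:np.round(v,3).tolist() for k,v in r.observe().items()})
E
```

```text
pics
scene [[448.6, 0.0, 322.0], [0.0, 448.6, 233.2], [0.0, 0.0, 1.0]] [[0.747, 0.485, -0.454, 1.051], [0.664, -0.531, 0.526, -0.529], [0.014, -0.695, -0.719, 0.943], [0.0, 0.0, 0.0, 1.0]]
top [[479.8, 0.0, 319.7], [0.0, 479.8, 244.4], [0.0, 0.0, 1.0]] [[0.012, -0.995, 0.1, 0.421], [-1.0, -0.012, 0.005, 0.064], [-0.004, -0.1, -0.995, 1.509], [0.0, 0.0, 0.0, 1.0]]
{'time_s': 0.1, 'joint_pos': [0.903, 0.381, 1.298, 0.0, 1.464, -0.215], 'dq': [-0.001, -0.0, -0.001, 0.001, -0.001, -0.001], 'tau': [0.003, -43.865, -22.491, 0.071, 0.034, -0.0], 'eef_pos': [0.24, 0.494, 0.238], 'tool_rot': [0.224, 0.974, -0.001, -0.0], 'contact_force': [0.506, -0.242, -0.107], 'wrist_torque': [0.033, 0.041, -0.052], 'grasp_force': 0.0, 'grip_width': 0.088}
```

View pics/scene0.png

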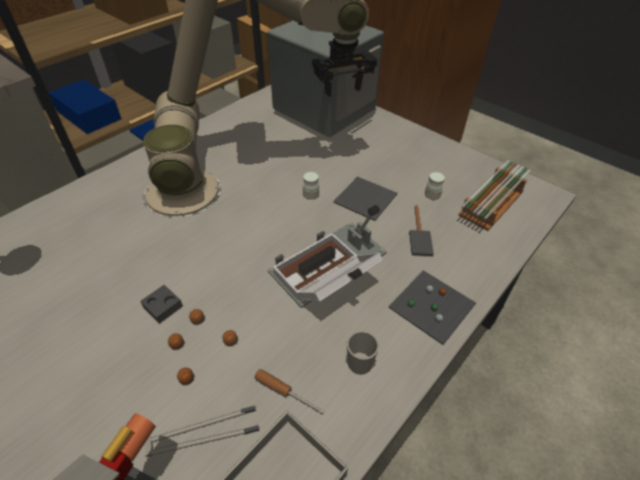

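View pics/top0.png

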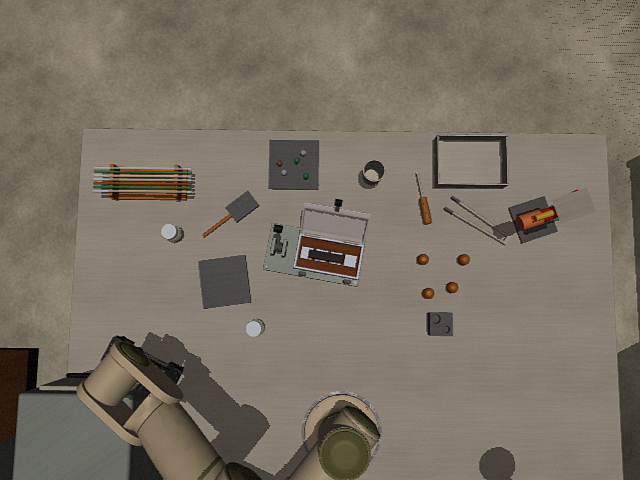

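The scene picture shows four amber knobs around (200,340), the case at (320,265) with the lid open and the lever at (370,215). In the top picture the knobs are at (423,259), (464,259), (428,293) and (452,287), the plain slab at (225,281) and the spacer at (327,256). I'll zoom in on the fixture and measure.

```bash
cat > h.py <<'E'
import numpy as np, cv2
def ray(info,u,v,z):
    K=np.array(info["camera_matrix"]);T=np.array(info["T"])
    d=T[:3,:3]@np.linalg.solve(K,[u,v,1.]);o=T[:3,3]
    return o+d*(z-o[2])/d[2]
def cloud(info,d):
    K=np.array(info["camera_matrix"]);T=np.array(info["T"])
    v,u=np.indices(d.shape);P=np.stack([(u-K[0,2])/K[0,0]*d,(v-K[1,2])/K[1,1]*d,d],-1)
    return P@T[:3,:3].T+T[:3,3]
def amber(p):
    h=cv2.cvtColor(p,cv2.COLOR_RGB2HSV)
    return ((h[...,0]<18)&(h[...,1]>150)&(h[...,2]>70)).astype(np.uint8)
def blobs(m,lo,hi):
    n,_,s,c=cv2.connectedComponentsWithStats(m)
    return [(c[i],s[i]) for i in range(1,n) if lo<s[i,4]<hi]
E
python3 - <<'E'
from h import *
from station import r
z=np.load("pics/top0.npz");p,d=z["p"],z["d"];i=r.camera_info("top");C=cloud(i,d)
for c,s in blobs(amber(p),40,300): print("amber",c.round(1),s,ray(i,*c,.02).round(3),C[int(c[1]),int(c[0])].round(3))
for n,u,v in[("slab",225,281),("marbleslab",275,150),("spacer",327,256),("bench",370,350),("lidgrip",338,203),("cup",373,172),("white L",306,255),("plate",310,244)]: print(n,C[v,u].round(3))
h=p.max(2);m=((h<85)).astype(np.uint8);m[:240]=0;m[315:]=0;m[:,:190]=0;m[:,260:]=0
ct=max(cv2.findContours(m,0,2)[0],key=cv2.contourArea);b=cv2.minAreaRect(ct);print(b,ray(i,*b[0],.008))
a=cv2.resize(p[190:300,250:390],None,fx=5.7,fy=5.4,interpolation=2)
cv2.imwrite("pics/a.png",a[:594,:798,::-1])
q=np.load("pics/scene0.npz");a=cv2.resize(q["p"][195:310,260:395],None,fx=5.9,fy=5.2,interpolation=2);cv2.imwrite("pics/b.png",a[...,::-1])
E
```

```text
amber [142.6 169.8] [120 169  55   2  71] [0.802 0.637 0.02 ] [0.792 0.621 0.066]
amber [142.4 183. ] [ 93 181  98   5 255] [0.759 0.635 0.02 ] [0.747 0.617 0.071]
amber [148.6 196. ] [118 193  59   7 251] [0.718 0.614 0.02 ] [0.723 0.62  0.008]
amber [425.3 210.3] [420 197  12  27 179] [ 0.682 -0.258  0.02 ] [ 0.681 -0.256  0.027]
amber [216.9 225. ] [203 214  29  23 111] [0.628 0.395 0.02 ] [0.631 0.399 0.018]
amber [423.2 258.7] [419 254  10  11  77] [ 0.529 -0.25   0.02 ] [ 0.531 -0.248  0.024]
amber [464.3 258.9] [460 254  10  11  77] [ 0.53  -0.377  0.02 ] [ 0.533 -0.375  0.026]
amber [452.7 287.1] [448 282  10  11  76] [ 0.443 -0.34   0.02 ] [ 0.443 -0.335  0.03 ]
amber [428.7 292.7] [424 288  10  10  78] [ 0.425 -0.266  0.02 ] [ 0.426 -0.261  0.033]
slab [0.453 0.367 0.008]
marbleslab [0.876 0.22  0.003]
spacer [0.532 0.049 0.05 ]
bench [ 0.246 -0.087 -0.001]
lidgrip [0.679 0.02  0.143]
cup [ 0.807 -0.095  0.004]
white L [0.537 0.115 0.01 ]
plate [0.572 0.103 0.014]
((224.11990356445312, 281.3642578125), (48.764286041259766, 48.10246658325195), 83.0887680053711) [0.45197628 0.36932876 0.008     ]
```

View pics/a.png

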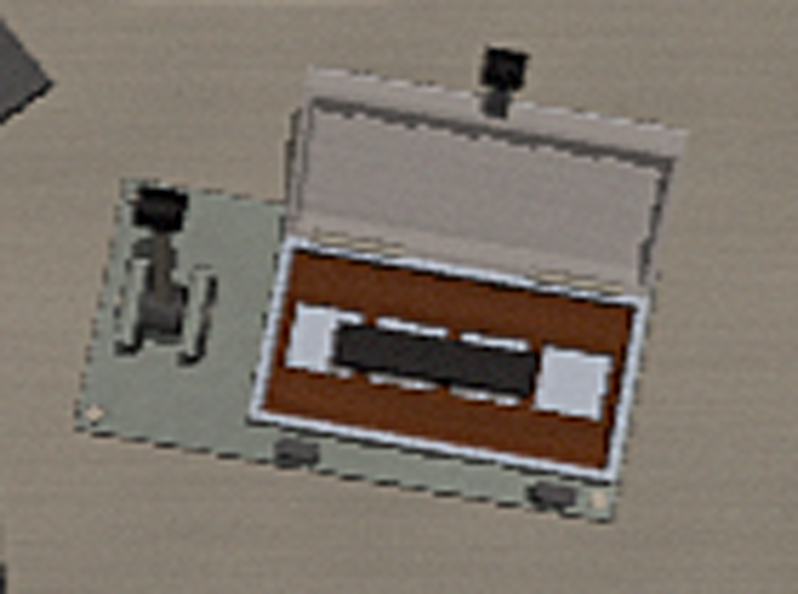

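View pics/b.png

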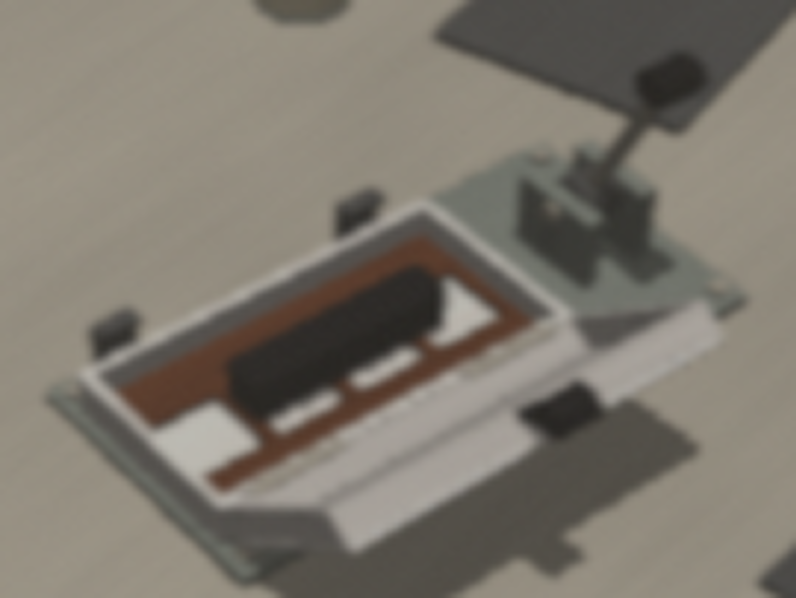

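Crop a shows the case with its hinge on the far side: rim corners at crop (290,240), (252,418), (610,478), (648,297), spacer (435,360), lever grip (160,210), lid grip (503,70). Crop b agrees: bar on the nest plate, lever leaning towards the hinge side.

```bash
python3 - <<'E'
from h import *
from station import r
i=r.camera_info("top")
g=lambda u,v,z:ray(i,u/5.7+250-.4,v/5.4+190-.4,z)
c=[g(290,240,.04),g(252,418,.04),g(610,478,.04),g(648,297,.04)]
for k in range(4): print(c[k].round(3),np.linalg.norm(c[k]-c[k-1]).round(3))
o=sum(c)/4; yv=(c[0]+c[1]-c[2]-c[3]); f=np.arctan2(yv[1],yv[0])-np.pi/2
print("o",o.round(4),"yaw deg",np.degrees(f))
xv=c[0]+c[3]-c[1]-c[2]; print("yaw from x",np.degrees(np.arctan2(xv[1],xv[0])))
sp=[g(333,350,.05),g(537,372,.05)];print("spacer",sp,g(435,360,.05))
print("nests",g(573,383,.014),"right end white centre")
print("lidgrip",g(503,70,.1),g(503,70,.15)); print("lever grip",g(160,210,.165)) 
t=r.observe()["tool_rot"]; from scipy.spatial.transform import Rotation as R
print(R.from_quat(t).as_matrix().round(3))
q=np.load("pics/top0.npz")
h=cv2.cvtColor(q["p"],cv2.COLOR_RGB2HSV);m=(q["p"].max(2)<55).astype(np.uint8)
m[:240]=0;m[270:]=0;m[:,:305]=0;m[:,350:]=0
ct=max(cv2.findContours(m,0,2)[0],key=cv2.contourArea);b=cv2.minAreaRect(ct);print(b,ray(i,*b[0],.05))
E
```

```text
[0.6   0.132 0.04 ] 0.196
[0.498 0.151 0.04 ] 0.104
[ 0.466 -0.042  0.04 ] 0.195
[ 0.569 -0.062  0.04 ] 0.105
o [0.5331 0.0446 0.04  ] yaw deg -9.140443513805213
yaw from x -10.72465455935791
spacer [array([0.53611844, 0.10732203, 0.05      ]), array([ 0.52495046, -0.00189631,  0.05      ])] [0.53109713 0.05268753 0.05      ]
nests [ 0.52138123 -0.02327585  0.014     ] right end white centre
lidgrip [0.6880079  0.01929968 0.1       ] [0.67852809 0.02089641 0.15      ]
lever grip [0.59949268 0.1907587  0.165     ]
[[-0.899  0.437 -0.001]
 [ 0.437  0.899 -0.001]
 [ 0.    -0.001 -1.   ]]
((326.1068115234375, 256.3804626464844), (35.816375732421875, 8.801177978515625), 9.7824068069458) [0.53075622 0.05210155 0.05      ]
```

```bash
a='{"dp":[0.65,-0.98,0],"yaw":-0.82,"grip":0.55}'; 
python3 -m handwheel '[{"dp":[0.65,-0.98,0],"yaw":-0.82,"grip":0.55},{"dp":[0.65,-0.98,0],"yaw":-0.82,"grip":0.55},{"dp":[0.65,-0.98,0],"yaw":-0.82,"grip":0.55},{"dp":[0.65,-0.98,0],"yaw":-0.82,"grip":0.55},{"dp":[0.65,-0.98,0],"yaw":-0.82,"grip":0.55},{"dp":[0.65,-0.98,0],"yaw":-0.82,"grip":0.55},{"dp":[0.65,-0.98,0],"yaw":-0.82,"grip":0.55},{"dp":[0.65,-0.98,0],"yaw":-0.82,"grip":0.55},{"dp":[0.65,-0.98,0],"yaw":-0.82,"grip":0.55},{"dp":[0.65,-0.98,0],"yaw":-0.82,"grip":0.55}]'
python3 -m handwheel '[{"dp":[0.65,-0.98,0],"yaw":0,"grip":0.55},{"dp":[0.65,-0.98,0],"yaw":0,"grip":0.55},{"dp":[0.65,-0.98,0],"yaw":0,"grip":0.55},{"dp":[0.65,-0.98,0],"yaw":0,"grip":0.55},{"dp":[0.65,-0.98,0],"yaw":0,"grip":0.55}]'
python3 -m handwheel '[{"dp":[0.3,-0.98,0],"yaw":0,"grip":0.55},{"dp":[0.3,-0.98,0],"yaw":0,"grip":0.55},{"dp":[0.3,-0.98,0],"yaw":0,"grip":0.55},{"dp":[0.3,-0.98,0],"yaw":0,"grip":0.55},{"dp":[0.3,-0.98,0],"yaw":0,"grip":0.55},{"dp":[0.3,-0.98,0],"yaw":0,"grip":0.55},{"dp":[0.3,-0.98,0],"yaw":0,"grip":0.55}]'
python3 - <<'E'
from h import *
from station import r
i=r.camera_info("wrist");p,d=r.read_camera("wrist");cv2.imwrite("pics/w1.png",p[...,::-1])
np.savez("pics/w1.npz",p=p,d=d,K=i["camera_matrix"],T=i["T"]);print(i)
E
```

```text
time_s: 1.1
eef_pos: [0.338, 0.3475, 0.2385]
tool_rot: [0.765, 0.644, -0.0, -0.0]
contact_force: [0.8, -0.1, 0.3]
grip_width: 0.0482
grasp_force: 0.0
time_s: 1.6
eef_pos: [0.4371, 0.1982, 0.2384]
tool_rot: [0.765, 0.644, -0.0, 0.0]
contact_force: [-0.4, 0.7, 0.2]
grip_width: 0.0486
grasp_force: 0.0
time_s: 2.3
eef_pos: [0.4801, 0.0552, 0.2388]
tool_rot: [0.764, 0.646, 0.0, -0.0]
contact_force: [-0.9, -0.1, -0.6]
grip_width: 0.0481
grasp_force: 0.0
{'camera_matrix': array([[349.63415596,   0.        , 319.68529212],
       [  0.        , 349.63415596, 240.53835528],
       [  0.        ,   0.        ,   1.        ]]), 'T': array([[ 9.85897367e-01, -1.60508740e-01, -4.73637550e-02,
         4.92646666e-01],
       [-1.67350120e-01, -9.46536525e-01, -2.75794386e-01,
         1.26319657e-01],
       [-5.64114594e-04,  2.79831290e-01, -9.60049025e-01,
         3.85912604e-01],
       [ 0.00000000e+00,  0.00000000e+00,  0.00000000e+00,
         1.00000000e+00]])}
```

View pics/w1.png

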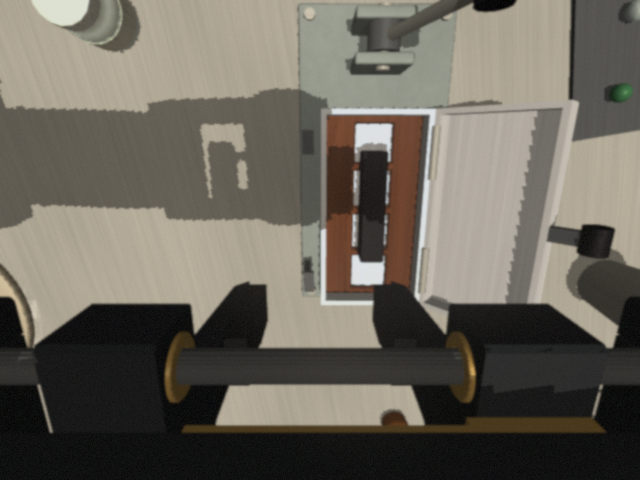

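The wrist picture shows the whole case: rim corners (322,110), (436,110), (425,303), (322,303); nest row from (356–391,124) to (351–384,284); bar from (373,152) to (370,260); lid grip (597,240).

```bash
python3 - <<'E'
from h import *
z=np.load("pics/w1.npz");i={"camera_matrix":z["K"],"T":z["T"]};p,d=z["p"],z["d"];C=cloud(i,d)
for n,q,h in[("rim",[(322,110),(436,110),(425,303),(322,303)],.04),("nests",[(356,124),(391,124),(384,284),(351,284)],.014)]:
    c=[ray(i,*a,h) for a in q];print(n,np.round(c,3).tolist(),"mean",np.mean(c,0).round(4))
    e=c[0]+c[1]-c[2]-c[3];print(" len",np.linalg.norm(e)/2,"yaw",np.degrees(np.arctan2(e[1],e[0]))-90)
# spacer top by depth
m=(abs(C[...,2]-.05)<.006)&(p.max(2)<60);m[:140]=0;m[275:]=0;m[:,:340]=0;m[:,400:]=0
P=C[m];b=cv2.minAreaRect(P[:,:2].astype(np.float32));print("spacer",b,P.mean(0),m.sum())
m=(p.max(2)<60)&(C[...,2]>.09);m[:200]=0;m[275:]=0;m[:,:560]=0;P=C[m];print("lidgrip",np.median(P,0),P.min(0),P.max(0))
m=(p.max(2)<60)&(C[...,2]>.14);m[20:]=0;P=C[m];print("levergrip",np.median(P,0),P.max(0))
w=(p.min(2)>150)
for v in range(120,290,12): 
    x=np.where(w[v,340:400])[0]; print(v,x[0]+340 if len(x) else None,x[-1]+340 if len(x) else None,end="; ")
E
```

```text
rim [[0.499, 0.151, 0.04], [0.603, 0.133, 0.04], [0.577, -0.062, 0.04], [0.466, -0.043, 0.04]] mean [0.5362 0.0449 0.04  ]
 len 0.19710935969402799 yaw -8.652274050376988
nests [[0.531, 0.134, 0.014], [0.566, 0.128, 0.014], [0.538, -0.044, 0.014], [0.501, -0.038, 0.014]] mean [0.5341 0.0451 0.014 ]
 len 0.17461718795124806 yaw -9.429207031091423
spacer ((0.5326603651046753, 0.05380736663937569), (0.10753579437732697, 0.023891650140285492), 80.65080261230469) [0.53226541 0.05631832 0.05092223] 2613
lidgrip [0.67701523 0.02229479 0.14199639] [0.49264667 0.00836735 0.12004899] [0.68989346 0.12631966 0.3859126 ]
levergrip [0.59466753 0.18013762 0.16577638] [0.60748084 0.19089323 0.3859126 ]
120 None None; 132 356 391; 144 355 390; 156 388 389; 168 None None; 180 354 388; 192 None None; 204 None None; 216 353 355; 228 353 385; 240 352 355; 252 None None; 264 352 383; 276 351 383; 288 None None;
```

```bash
python3 -m handwheel '[{"dp":[0.35,-0.01,0],"yaw":0,"grip":0.55},{"dp":[0.35,-0.01,-0.3],"yaw":0,"grip":0.55},{"dp":[0.35,-0.01,-0.6],"yaw":0,"grip":0.55},{"dp":[0.35,-0.01,-0.9],"yaw":0,"grip":0.55},{"dp":[0.35,-0.01,-0.95],"yaw":0,"grip":0.55},{"dp":[0.35,-0.01,-0.95],"yaw":0,"grip":0.55}]'
python3 -m handwheel '[{"dp":[0,0,-0.2],"yaw":0,"grip":0.55},{"dp":[0,0,-0.3],"yaw":0,"grip":0.55},{"dp":[0,0,-0.4],"yaw":0,"grip":0.55},{"dp":[0,0,-0.45],"yaw":0,"grip":0.55},{"dp":[0,0,-0.45],"yaw":0,"grip":0},{"dp":[0,0,-0.45],"yaw":0,"grip":0},{"dp":[0,0,-0.45],"yaw":0,"grip":0},{"dp":[0,0,-0.45],"yaw":0,"grip":0},{"dp":[0,0,-0.45],"yaw":0,"grip":0},{"dp":[0,0,-0.45],"yaw":0,"grip":0}]'
```

```text
time_s: 2.95
eef_pos: [0.5329, 0.0528, 0.0962]
tool_rot: [0.764, 0.645, -0.001, -0.001]
contact_force: [1.3, -0.3, 1.1]
grip_width: 0.0484
grasp_force: 0.0
time_s: 3.95
eef_pos: [0.5336, 0.0521, 0.0298]
tool_rot: [0.765, 0.645, 0.001, 0.001]
contact_force: [-0.6, 1.7, 6.4]
grip_width: 0.0237
grasp_force: 30.0
```

```bash
python3 -m handwheel '[{"dp":[0,0,0.2],"yaw":0,"grip":0},{"dp":[0,0,0.5],"yaw":0,"grip":0},{"dp":[0,0,0.8],"yaw":0,"grip":0},{"dp":[-0.1,0,1],"yaw":0,"grip":0},{"dp":[-0.25,0.25,1],"yaw":0,"grip":0},{"dp":[-0.5,0.5,1],"yaw":0,"grip":0},{"dp":[-0.54,0.8,1],"yaw":0,"grip":0},{"dp":[-0.54,1,1],"yaw":0,"grip":0},{"dp":[-0.54,1,1],"yaw":0,"grip":0}]'
python3 -m handwheel '[{"dp":[0,0.3,0],"yaw":0,"grip":0},{"dp":[0,0.6,0],"yaw":0,"grip":0},{"dp":[0,0.9,0],"yaw":0,"grip":0},{"dp":[0,1,0],"yaw":0,"grip":0},{"dp":[0,1,-0.2],"yaw":0,"grip":0},{"dp":[0,1,-0.45],"yaw":0,"grip":0},{"dp":[0,1,-0.7],"yaw":0,"grip":0},{"dp":[0,1,-0.85],"yaw":0,"grip":0},{"dp":[0,1,-0.85],"yaw":0,"grip":0}]'
```

```text
time_s: 4.85
eef_pos: [0.4513, 0.2049, 0.1791]
tool_rot: [0.763, 0.646, 0.0, -0.0]
contact_force: [0.6, 0.3, -0.7]
grip_width: 0.0238
grasp_force: 30.0
time_s: 5.75
eef_pos: [0.4511, 0.3503, 0.0486]
tool_rot: [0.765, 0.644, -0.003, -0.001]
contact_force: [-0.4, -0.2, -0.8]
grip_width: 0.0239
grasp_force: 30.0
```

```bash
python3 -m handwheel '[{"dp":[0,0.12,-0.08],"yaw":0,"grip":0},{"dp":[0,0.12,-0.15],"yaw":0,"grip":0},{"dp":[0,0.12,-0.19],"yaw":0,"grip":0},{"dp":[0,0.12,-0.2],"yaw":0,"grip":0},{"dp":[0,0.12,-0.2],"yaw":0,"grip":0}]'
python3 -m handwheel '[{"dp":[0,0,0],"yaw":0,"grip":0.5},{"dp":[0,0,0],"yaw":0,"grip":0.5},{"dp":[0,0,0],"yaw":0,"grip":0.5},{"dp":[0,0,0.2],"yaw":0,"grip":0.6},{"dp":[0,0,0.5],"yaw":0,"grip":0.6},{"dp":[0,0,0.8],"yaw":0,"grip":0.6},{"dp":[0,0,1],"yaw":0,"grip":0.6},{"dp":[0,-0.3,1],"yaw":0,"grip":0.6},{"dp":[0,-0.6,1],"yaw":0,"grip":0.6},{"dp":[0,-0.9,1],"yaw":0,"grip":0.6},{"dp":[0,-1,1],"yaw":0,"grip":0.6}]'
python3 - <<'E'
from h import *
from station import r
i=r.camera_info("top");p,d=r.read_camera("top");C=cloud(i,d);np.savez("pics/top1.npz",p=p,d=d)
for c,s in blobs(amber(p),60,100): print("amber",c.round(1),ray(i,*c,.02).round(4))
m=(abs(C[...,2]-.038)<.008)&(abs(C[...,0]-.45)<.09)&(abs(C[...,1]-.369)<.09)
b=cv2.minAreaRect(C[m][:,:2].astype(np.float32));print(b,C[m][:,2].mean())
E
```

```text
time_s: 6.25
eef_pos: [0.4523, 0.3696, 0.0216]
tool_rot: [0.765, 0.644, 0.0, 0.0]
contact_force: [-1.1, -0.2, -0.3]
grip_width: 0.0238
grasp_force: 30.0
time_s: 7.35
eef_pos: [0.4519, 0.2172, 0.1716]
tool_rot: [0.765, 0.644, -0.0, 0.0]
contact_force: [-0.5, -0.4, -0.2]
grip_width: 0.053
grasp_force: 0.0
amber [142.6 169.8] [0.8017 0.637  0.02  ]
amber [423.2 258.8] [ 0.5292 -0.25    0.02  ]
amber [464.3 258.9] [ 0.5301 -0.3773  0.02  ]
amber [452.6 287. ] [ 0.4427 -0.3398  0.02  ]
amber [428.7 292.7] [ 0.4246 -0.2658  0.02  ]
((0.45690441131591797, 0.3958396315574646), (0.05695035308599472, 0.02372072823345661), 80.5304946899414) 0.03710568004974571
```

```bash
python3 -m handwheel '[{"dp":[0,0,0.3],"yaw":0,"grip":0.6},{"dp":[0,-0.3,0.5],"yaw":0,"grip":0.6},{"dp":[0,-0.6,0.5],"yaw":0,"grip":0.6},{"dp":[0,-0.9,0.5],"yaw":0,"grip":0.6},{"dp":[0,-1,0.5],"yaw":0,"grip":0.6}]'
python3 -m handwheel '[{"dp":[0,-0.3,0],"yaw":0,"grip":0.6},{"dp":[0.05,-0.6,0],"yaw":0,"grip":0.6},{"dp":[0.05,-0.9,0],"yaw":0,"grip":0.6},{"dp":[0.05,-1,0],"yaw":0,"grip":0.6}]'
python3 -m handwheel '[{"dp":[0,-0.3,0],"yaw":0,"grip":0.6},{"dp":[0.05,-0.6,0],"yaw":0,"grip":0.6},{"dp":[0.05,-0.9,0],"yaw":0,"grip":0.6},{"dp":[0.05,-1,0],"yaw":0,"grip":0.6}]'
python3 -m handwheel '[{"dp":[0,-0.3,0],"yaw":0,"grip":0.6},{"dp":[0.05,-0.6,0],"yaw":0,"grip":0.6},{"dp":[0.05,-0.66,0],"yaw":0,"grip":0.6},{"dp":[0.05,-0.66,0],"yaw":0,"grip":0.6},{"dp":[0.05,-0.66,0],"yaw":0,"grip":0.6}]'
python3 - <<'E'
from h import *
from station import r
i=r.camera_info("wrist");p,d=r.read_camera("wrist");cv2.imwrite("pics/w2.png",p[...,::-1])
for c,s in blobs(amber(p),200,5000):
  print(c.round(1),s)
  x,y,w,h,a=s
  for z in (.0145,.02): print("   ",ray(i,x+w/2-.5,y+h/2-.5,z).round(4))
E
```

```text
time_s: 7.9
eef_pos: [0.4524, 0.068, 0.2467]
tool_rot: [0.765, 0.644, 0.0, 0.0]
contact_force: [-0.1, -0.1, 0.0]
grip_width: 0.0528
grasp_force: 0.0
time_s: 8.3
eef_pos: [0.4603, -0.0825, 0.2463]
tool_rot: [0.765, 0.644, 0.0, 0.0]
contact_force: [0.3, 0.8, 0.3]
grip_width: 0.0529
grasp_force: 0.0
time_s: 8.7
eef_pos: [0.4677, -0.2328, 0.2459]
tool_rot: [0.765, 0.644, -0.0, 0.0]
contact_force: [0.6, 0.6, -0.1]
grip_width: 0.0529
grasp_force: 0.0
time_s: 9.2
eef_pos: [0.475, -0.3273, 0.2463]
tool_rot: [0.764, 0.645, 0.0, -0.0]
contact_force: [0.0, 0.3, 0.4]
grip_width: 0.0533
grasp_force: 0.0
[516.1 104.7] [ 472   82   86   48 1719]
    [ 0.6876 -0.2576  0.0145]
    [ 0.6847 -0.2576  0.02  ]
[359.1 124.1] [344 109  31  32 666]
    [ 0.5297 -0.2491  0.0145]
    [ 0.5291 -0.2492  0.02  ]
[261.3 157.8] [246 143  32  31 762]
    [ 0.4235 -0.265   0.0145]
    [ 0.4245 -0.2649  0.02  ]
[292.5 222.9] [279 209  28  28 597]
    [ 0.4425 -0.3392  0.0145]
    [ 0.4432 -0.338   0.02  ]
[376.3 243.3] [364 231  25  25 490]
    [ 0.531  -0.3785  0.0145]
    [ 0.5304 -0.3767  0.02  ]
```

View pics/w2.png

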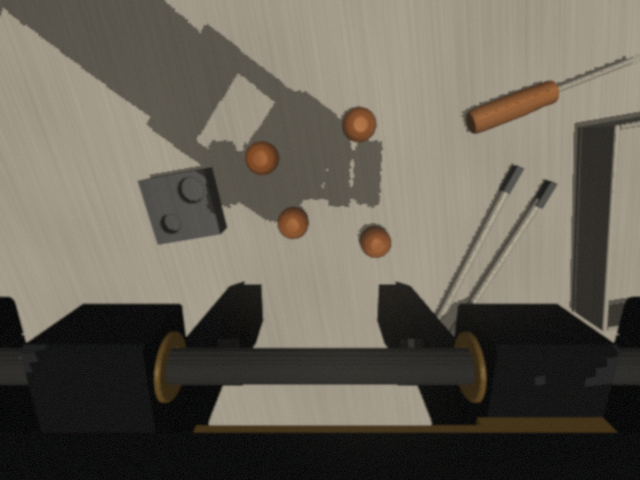

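Four knobs sit at (359,124), (261,158), (292,223) and (376,243), agreeing with the top view to about 1 mm. I'll pick the one at (0.443,-0.339) first.

```bash
python3 -m handwheel '[{"dp":[-0.21,-0.08,-0.2],"yaw":0,"grip":0.6},{"dp":[-0.21,-0.08,-0.5],"yaw":0,"grip":0.6},{"dp":[-0.21,-0.08,-0.8],"yaw":0,"grip":0.6},{"dp":[-0.21,-0.08,-0.9],"yaw":0,"grip":0.6},{"dp":[-0.21,-0.08,-0.9],"yaw":0,"grip":0.6}]'
python3 -m handwheel '[{"dp":[0,0,-0.2],"yaw":0,"grip":0.6},{"dp":[0,0,-0.4],"yaw":0,"grip":0.6},{"dp":[0,0,-0.6],"yaw":0,"grip":0.6},{"dp":[0,0,-0.65],"yaw":0,"grip":0.6},{"dp":[0,0,-0.65],"yaw":0,"grip":0.6},{"dp":[0,0,-0.65],"yaw":0,"grip":0},{"dp":[0,0,-0.65],"yaw":0,"grip":0},{"dp":[0,0,-0.65],"yaw":0,"grip":0},{"dp":[0,0,-0.65],"yaw":0,"grip":0},{"dp":[0,0,-0.65],"yaw":0,"grip":0},{"dp":[0,0,-0.65],"yaw":0,"grip":0}]'
```

```text
time_s: 9.75
eef_pos: [0.4427, -0.3388, 0.1097]
tool_rot: [0.764, 0.645, 0.0, -0.002]
contact_force: [-0.3, -0.9, 0.3]
grip_width: 0.0526
grasp_force: 0.0
time_s: 10.85
eef_pos: [0.4436, -0.3414, 0.0152]
tool_rot: [0.765, 0.645, 0.0, 0.001]
contact_force: [0.4, 0.5, 7.0]
grip_width: 0.0331
grasp_force: 30.1
```

```bash
python3 -m handwheel '[{"dp":[0,0,0],"yaw":0,"grip":0.55},{"dp":[0,0,0],"yaw":0,"grip":0.55},{"dp":[0,0,-0.03],"yaw":0,"grip":0.55},{"dp":[0,0,-0.04],"yaw":0,"grip":0.55},{"dp":[0,0,-0.04],"yaw":0,"grip":0},{"dp":[0,0,-0.04],"yaw":0,"grip":0},{"dp":[0,0,-0.04],"yaw":0,"grip":0},{"dp":[0,0,-0.04],"yaw":0,"grip":0},{"dp":[0,0,-0.04],"yaw":0,"grip":0},{"dp":[0,0,-0.04],"yaw":0,"grip":0}]'
```

```text
time_s: 11.85
eef_pos: [0.4431, -0.3409, 0.0078]
tool_rot: [0.765, 0.645, -0.0, 0.0]
contact_force: [0.3, 1.4, 0.3]
grip_width: 0.0337
grasp_force: 30.0
```

```bash
python3 -m handwheel '[{"dp":[0,0,0.2],"yaw":0,"grip":0},{"dp":[0,0,0.5],"yaw":0,"grip":0},{"dp":[0,0.2,0.8],"yaw":0,"grip":0},{"dp":[0.1,0.5,0.8],"yaw":0,"grip":0},{"dp":[0.3,0.8,0.8],"yaw":0,"grip":0},{"dp":[0.5,1,0.8],"yaw":0,"grip":0}]'
python3 -m handwheel '[{"dp":[0,0.3,0],"yaw":0,"grip":0},{"dp":[0,0.6,0],"yaw":0,"grip":0},{"dp":[0,0.9,0],"yaw":0,"grip":0},{"dp":[0.03,1,0],"yaw":0,"grip":0},{"dp":[0.03,1,0],"yaw":0,"grip":0},{"dp":[0.03,1,0],"yaw":0,"grip":0}]'
python3 - <<'E'
from h import *
from station import r
i=r.camera_info("wrist");o=r.observe();p,d=r.read_camera("wrist");cv2.imwrite("pics/w3.png",p[...,::-1])
np.savez("pics/w3.npz",p=p,d=d,K=i["camera_matrix"],T=i["T"])
m=amber(p);print(o["eef_pos"])
for c,s in blobs(m,200,8000): print(c,s,ray(i,s[0]+s[2]/2-.5,s[1]+s[3]/2-.5,o["eef_pos"][2]+.008))
E
```

```text
time_s: 12.45
eef_pos: [0.5183, -0.1889, 0.1286]
tool_rot: [0.765, 0.644, 0.0, 0.0]
contact_force: [0.4, -0.9, -0.2]
grip_width: 0.0338
grasp_force: 30.0
time_s: 13.05
eef_pos: [0.5226, -0.0413, 0.1278]
tool_rot: [0.764, 0.645, -0.0, 0.0]
contact_force: [-0.8, -0.2, -0.5]
grip_width: 0.0337
grasp_force: 30.0
[ 0.52264534 -0.04128777  0.12777867]
[319.7649014 311.0110791] [ 280  274   80   74 4513] [ 0.52286848 -0.04169265  0.13577867]
[570.00447427 421.75615213] [555 409  29  24 447] [ 0.63264872 -0.1207706   0.13577867]
```

View pics/w3.png

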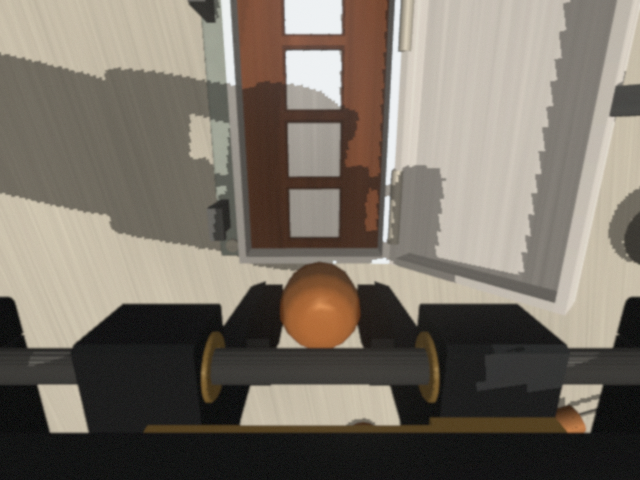

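The held knob sits centred at (320,311) between the fingers. The four pits are clearly visible at about (315,213), (314,150), (313,80) and (313,15).

```bash
python3 - <<'E'
from h import *
z=np.load("pics/w3.npz");i={"camera_matrix":z["K"],"T":z["T"]};p=z["p"].astype(int)
m=((p.min(2)>85)&(p.max(2)-p.min(2)<35)).astype(np.uint8);m[:,:270]=0;m[:,360:]=0;m[245:]=0
m=cv2.morphologyEx(m,2,np.ones((5,5)))
for c in cv2.findContours(m,0,2)[0]:
    if cv2.contourArea(c)<800: continue
    b=cv2.minAreaRect(c);q=[ray(i,*a,.017) for a in cv2.boxPoints(b)]
    print(np.round(b[0],1),np.round(b[1],1),"at floor",ray(i,*b[0],.014).round(4),"size",[np.linalg.norm(q[k]-q[k-1]).round(4) for k in(1,2)])
E
```

```text
[314.  212.5] [47. 50.] at floor [ 0.5218 -0.0226  0.014 ] size [np.float64(0.0368), np.float64(0.0359)]
[314.  149.5] [52. 53.] at floor [0.5299 0.0231 0.014 ] size [np.float64(0.0367), np.float64(0.0364)]
[313.5  79. ] [60. 57.] at floor [0.5377 0.0691 0.014 ] size [np.float64(0.0377), np.float64(0.0373)]
[312.5  17. ] [34. 59.] at floor [0.5436 0.1059 0.014 ] size [np.float64(0.0377), np.float64(0.0193)]
```

```bash
python3 -m handwheel '[{"dp":[0,0.12,0],"yaw":0,"grip":0},{"dp":[0,0.125,-0.3],"yaw":0,"grip":0},{"dp":[0,0.125,-0.5],"yaw":0,"grip":0},{"dp":[0,0.125,-0.6],"yaw":0,"grip":0},{"dp":[0,0.125,-0.64],"yaw":0,"grip":0},{"dp":[0,0.125,-0.67],"yaw":0,"grip":0},{"dp":[0,0.125,-0.69],"yaw":0,"grip":0},{"dp":[0,0.125,-0.7],"yaw":0,"grip":0},{"dp":[0,0.125,-0.7],"yaw":0,"grip":0}]'
```

```text
time_s: 14.0
eef_pos: [0.5228, -0.0224, 0.0232]
tool_rot: [0.765, 0.644, 0.0, 0.0]
contact_force: [-0.1, -0.8, -1.5]
grip_width: 0.0337
grasp_force: 30.0
```

```bash
python3 -m handwheel '[{"dp":[0,0,-0.005],"yaw":0,"grip":0},{"dp":[0,0,-0.005],"yaw":0,"grip":0.55},{"dp":[0,0,-0.005],"yaw":0,"grip":0.55},{"dp":[0,0,0],"yaw":0,"grip":0.55},{"dp":[0,0,0.2],"yaw":0,"grip":0.55},{"dp":[0,0,0.5],"yaw":0,"grip":0.55},{"dp":[0,-0.2,0.7],"yaw":0,"grip":0.6},{"dp":[0,-0.5,0.7],"yaw":0,"grip":0.6},{"dp":[0,-0.8,0.7],"yaw":0,"grip":0.6},{"dp":[0,-0.95,0.7],"yaw":0,"grip":0.6},{"dp":[0,-0.95,0.7],"yaw":0,"grip":0.6}]'
python3 - <<'E'
from h import *
from station import r
i=r.camera_info("wrist");p,d=r.read_camera("wrist")
for c,s in blobs(amber(p),200,8000): print("w",c.round(1),s,ray(i,s[0]+s[2]/2-.5,s[1]+s[3]/2-.5,.0345 if c[1]<200 else .017).round(4))
i=r.camera_info("top");p,d=r.read_camera("top")
for c,s in blobs(amber(p),50,100): print("amber",c.round(1),ray(i,*c,.02).round(4))
E
```

```text
time_s: 15.1
eef_pos: [0.5225, -0.1673, 0.1277]
tool_rot: [0.766, 0.643, -0.0, 0.0]
contact_force: [-0.6, 0.5, 0.5]
grip_width: 0.0529
grasp_force: 0.0
w [267.6  15.9] [ 205    0  101   41 2236] [ 0.5089 -0.0217  0.0345]
w [567.1 297.1] [527 283  65  28 859] [ 0.7041 -0.25    0.017 ]
w [345.  331.2] [ 326  313   38   35 1033] [ 0.5292 -0.25    0.017 ]
amber [142.6 169.8] [0.8017 0.637  0.02  ]
amber [464.2 258.9] [ 0.5302 -0.3771  0.02  ]
```

```bash
python3 -m handwheel '[{"dp":[0.045,-0.3,0],"yaw":0,"grip":0.6},{"dp":[0.045,-0.55,0],"yaw":0,"grip":0.6},{"dp":[0.045,-0.55,-0.3],"yaw":0,"grip":0.6},{"dp":[0.045,-0.55,-0.6],"yaw":0,"grip":0.6},{"dp":[0.045,-0.55,-0.79],"yaw":0,"grip":0.6},{"dp":[0.045,-0.55,-0.79],"yaw":0,"grip":0.6},{"dp":[0.045,-0.55,-0.79],"yaw":0,"grip":0},{"dp":[0.045,-0.55,-0.79],"yaw":0,"grip":0},{"dp":[0.045,-0.55,-0.79],"yaw":0,"grip":0},{"dp":[0.045,-0.55,-0.79],"yaw":0,"grip":0},{"dp":[0.045,-0.55,-0.79],"yaw":0,"grip":0},{"dp":[0.045,-0.55,-0.79],"yaw":0,"grip":0}]'
python3 -m handwheel '[{"dp":[0,0,0.3],"yaw":0,"grip":0},{"dp":[0,0.1,0.6],"yaw":0,"grip":0},{"dp":[0,0.4,0.7],"yaw":0,"grip":0},{"dp":[0,0.7,0.7],"yaw":0,"grip":0},{"dp":[0,1,0.7],"yaw":0,"grip":0},{"dp":[0,1,0.7],"yaw":0,"grip":0}]'
```

```text
time_s: 16.4
eef_pos: [0.5303, -0.2473, 0.0112]
tool_rot: [0.765, 0.645, 0.001, 0.002]
contact_force: [0.7, 1.7, 6.3]
grip_width: 0.0334
grasp_force: 30.1
time_s: 17.0
eef_pos: [0.5288, -0.0927, 0.1154]
tool_rot: [0.763, 0.646, 0.0, -0.0]
contact_force: [-0.8, -0.6, -0.7]
grip_width: 0.0336
grasp_force: 30.0
```

```bash
python3 - <<'E'
from h import *
from station import r
i=r.camera_info("wrist");o=r.observe();p,d=r.read_camera("wrist");print(o["eef_pos"])
for c,s in blobs(amber(p),200,8000): print("w",c.round(1),s,ray(i,s[0]+s[2]/2-.5,s[1]+s[3]/2-.5,.035).round(4))
E
```

```text
[ 0.5287642  -0.09265273  0.11535267]
w [291.7 142.1] [ 265  114   54   55 2032] [ 0.5235 -0.0199  0.035 ]
w [319.7 314.3] [ 282  279   77   69 4148] [ 0.5213 -0.1405  0.035 ]
w [572.2 393.2] [557 386  32  19 395] [ 0.7033 -0.2427  0.035 ]
```

```bash
python3 -m handwheel '[{"dp":[0.007,0.3,0],"yaw":0,"grip":0},{"dp":[0.007,0.6,0],"yaw":0,"grip":0},{"dp":[0.007,0.78,0],"yaw":0,"grip":0},{"dp":[0.007,0.78,-0.2],"yaw":0,"grip":0},{"dp":[0.007,0.78,-0.4],"yaw":0,"grip":0},{"dp":[0.007,0.78,-0.5],"yaw":0,"grip":0},{"dp":[0.007,0.78,-0.55],"yaw":0,"grip":0},{"dp":[0.007,0.78,-0.57],"yaw":0,"grip":0},{"dp":[0.007,0.78,-0.59],"yaw":0,"grip":0},{"dp":[0.007,0.78,-0.59],"yaw":0,"grip":0}]'
```

```text
time_s: 18.05
eef_pos: [0.531, 0.0206, 0.0276]
tool_rot: [0.765, 0.644, 0.002, -0.0]
contact_force: [-3.4, 10.5, 13.4]
grip_width: 0.0335
grasp_force: 30.2
```

```bash
python3 -m handwheel '[{"dp":[0,0,0.06],"yaw":0,"grip":0},{"dp":[0,0,0.06],"yaw":0,"grip":0},{"dp":[0,0,0.06],"yaw":0,"grip":0},{"dp":[0,0,0.06],"yaw":0,"grip":0}]'; python3 - <<'E'
from h import *
from station import r
i=r.camera_info("wrist");o=r.observe();p,d=r.read_camera("wrist");print(o["eef_pos"],r.observe()["eef_pos"])
cv2.imwrite("pics/w4.png",p[...,::-1])
for c,s in blobs(amber(p),200,8000): print("w",c.round(1),s)
E
```

```text
time_s: 18.45
eef_pos: [0.5305, 0.0194, 0.0347]
tool_rot: [0.765, 0.644, -0.0, 0.0]
contact_force: [0.1, -0.2, -0.9]
grip_width: 0.0336
grasp_force: 30.0
[0.53046388 0.01944964 0.03471489] [0.53039823 0.01954635 0.03459442]
w [320.  313.4] [ 281  277   78   71 4405]
w [319.5 394.6] [ 247  385  146   25 2504]
```

View pics/w4.png

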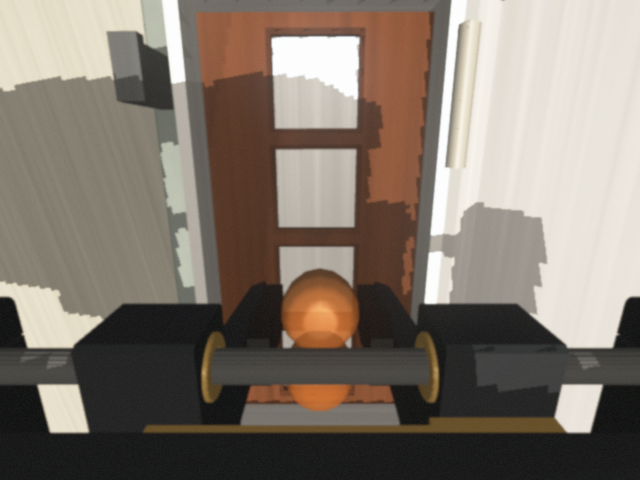

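The held knob is at (320,313) over the second pit, whose far edge is at row 245; knob 1 stands behind it at (320,395). It is about 4–5 mm short in y, so I'll shift it and go down.

```bash
python3 -m handwheel '[{"dp":[0,0.03,0],"yaw":0,"grip":0},{"dp":[0,0.03,0],"yaw":0,"grip":0},{"dp":[0,0.03,-0.03],"yaw":0,"grip":0},{"dp":[0,0.03,-0.05],"yaw":0,"grip":0},{"dp":[0,0.03,-0.07],"yaw":0,"grip":0},{"dp":[0,0.03,-0.07],"yaw":0,"grip":0},{"dp":[0,0.03,-0.07],"yaw":0,"grip":0}]'
```

```text
time_s: 19.2
eef_pos: [0.5303, 0.0232, 0.0251]
tool_rot: [0.765, 0.645, -0.001, 0.001]
contact_force: [-6.4, -7.4, 14.0]
grip_width: 0.0335
grasp_force: 30.2
```

```bash
python3 -m handwheel '[{"dp":[0,0,0.01],"yaw":0,"grip":0},{"dp":[0,0,0.01],"yaw":0,"grip":0.55},{"dp":[0,0,0.01],"yaw":0,"grip":0.55},{"dp":[0,0,0.01],"yaw":0,"grip":0.55},{"dp":[0,0,0.2],"yaw":0,"grip":0.55},{"dp":[0,0,0.5],"yaw":0,"grip":0.55},{"dp":[0,-0.2,0.7],"yaw":0,"grip":0.6},{"dp":[0,-0.5,0.7],"yaw":0,"grip":0.6},{"dp":[0,-0.8,0.7],"yaw":0,"grip":0.6},{"dp":[0,-0.95,0.7],"yaw":0,"grip":0.6},{"dp":[0,-0.95,0.7],"yaw":0,"grip":0.6}]'
python3 - <<'E'
from h import *
from station import r
i=r.camera_info("wrist");p,d=r.read_camera("wrist");C=cloud(i,d);print(r.observe()["eef_pos"])
for c,s in blobs(amber(p),200,8000):
  x,y,w,h,a=s;P=C[y:y+h,x:x+w][amber(p)[y:y+h,x:x+w]>0]
  print("w",c.round(1),s,ray(i,x+w/2-.5,y+h/2-.5,.0325).round(4),"top z",np.percentile(P[:,2],98).round(4))
cv2.imwrite("pics/w5.png",p[...,::-1])
i=r.camera_info("top");p,d=r.read_camera("top")
for c,s in blobs(amber(p),50,100): print("amber",c.round(1),ray(i,*c,.02).round(4),ray(i,*c,.034).round(4))
E
```

```text
time_s: 20.3
eef_pos: [0.5304, -0.1207, 0.129]
tool_rot: [0.766, 0.643, -0.0, 0.0]
contact_force: [-0.7, -0.4, 0.2]
grip_width: 0.0529
grasp_force: 0.0
[ 0.53026076 -0.11890753  0.12890098]
w [273.   58.9] [ 212    0  100  126 5818] [0.5151 0.0022 0.0325] top z 0.0461
w [229.5 411.5] [211 395  38  32 928] [ 0.4298 -0.2538  0.0325] top z 0.2204
amber [143.5 169.8] [0.8017 0.6342 0.02  ] [0.7981 0.6288 0.034 ]
amber [349.8 259.4] [ 0.5243 -0.022   0.02  ] [ 0.5234 -0.0212  0.034 ]
amber [464.2 258.9] [ 0.5301 -0.3771  0.02  ] [ 0.5291 -0.3729  0.034 ]
amber [428.6 292.7] [ 0.4245 -0.2655  0.02  ] [ 0.4245 -0.2624  0.034 ]
```

View pics/w5.png

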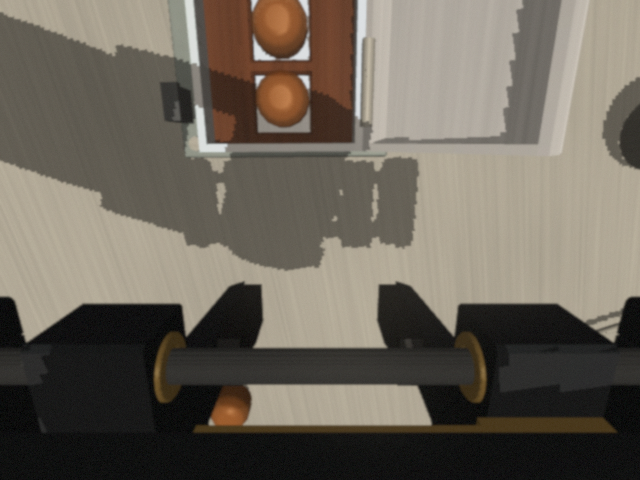

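The two knobs at (283,98) and (280,25) both stand inside their pits. On to the knob at (0.4245,-0.2655).

```bash
python3 -m handwheel '[{"dp":[-0.3,-0.3,0],"yaw":0,"grip":0.6},{"dp":[-0.5,-0.5,0],"yaw":0,"grip":0.6},{"dp":[-0.7,-0.7,0],"yaw":0,"grip":0.6},{"dp":[-0.705,-0.97,-0.2],"yaw":0,"grip":0.6},{"dp":[-0.705,-0.97,-0.4],"yaw":0,"grip":0.6},{"dp":[-0.705,-0.97,-0.5],"yaw":0,"grip":0.6},{"dp":[-0.705,-0.97,-0.5],"yaw":0,"grip":0.6},{"dp":[-0.705,-0.97,-0.5],"yaw":0,"grip":0.6},{"dp":[-0.705,-0.97,-0.5],"yaw":0,"grip":0.6}]'
```

```text
time_s: 21.3
eef_pos: [0.4254, -0.2633, 0.0553]
tool_rot: [0.764, 0.645, 0.0, 0.001]
contact_force: [-0.2, 0.1, 0.2]
grip_width: 0.0532
grasp_force: 0.0
```

```bash
python3 -m handwheel '[{"dp":[-0.005,-0.013,-0.2],"yaw":0,"grip":0.6},{"dp":[-0.005,-0.013,-0.315],"yaw":0,"grip":0.6},{"dp":[-0.005,-0.013,-0.315],"yaw":0,"grip":0.6},{"dp":[-0.005,-0.013,-0.315],"yaw":0,"grip":0.6},{"dp":[-0.005,-0.013,-0.315],"yaw":0,"grip":0},{"dp":[-0.005,-0.013,-0.315],"yaw":0,"grip":0},{"dp":[-0.005,-0.013,-0.315],"yaw":0,"grip":0},{"dp":[-0.005,-0.013,-0.315],"yaw":0,"grip":0},{"dp":[-0.005,-0.013,-0.315],"yaw":0,"grip":0},{"dp":[-0.005,-0.013,-0.315],"yaw":0,"grip":0}]'
python3 -m handwheel '[{"dp":[0,0,0.3],"yaw":0,"grip":0},{"dp":[0.1,0.1,0.6],"yaw":0,"grip":0},{"dp":[0.3,0.3,0.8],"yaw":0,"grip":0},{"dp":[0.5,0.5,0.8],"yaw":0,"grip":0},{"dp":[0.7,0.75,0.8],"yaw":0,"grip":0},{"dp":[0.75,1,0.8],"yaw":0,"grip":0},{"dp":[0.75,1,0.8],"yaw":0,"grip":0}]'
python3 -m handwheel '[{"dp":[0,0.3,0],"yaw":0,"grip":0},{"dp":[0,0.6,0],"yaw":0,"grip":0},{"dp":[0,0.9,0],"yaw":0,"grip":0},{"dp":[0,1,0],"yaw":0,"grip":0},{"dp":[0,1,0],"yaw":0,"grip":0},{"dp":[0,1,0],"yaw":0,"grip":0},{"dp":[0,1,0],"yaw":0,"grip":0}]'
python3 - <<'E'
from h import *
from station import r
i=r.camera_info("wrist");p,d=r.read_camera("wrist");print(r.observe()["eef_pos"])
for c,s in blobs(amber(p),200,8000): print("w",c.round(1),s)
E
```

```text
time_s: 22.3
eef_pos: [0.4242, -0.2659, 0.0078]
tool_rot: [0.765, 0.645, 0.0, 0.001]
contact_force: [-0.2, 1.7, 6.1]
grip_width: 0.0336
grasp_force: 30.0
time_s: 23.0
eef_pos: [0.5369, -0.1116, 0.127]
tool_rot: [0.763, 0.646, 0.0, -0.001]
contact_force: [-0.5, -0.5, -0.7]
grip_width: 0.034
grasp_force: 30.0
time_s: 23.7
eef_pos: [0.5366, 0.0328, 0.127]
tool_rot: [0.765, 0.644, -0.0, 0.0]
contact_force: [-0.5, 0.5, -1.0]
grip_width: 0.0341
grasp_force: 30.0
[0.53656924 0.03282045 0.12695995]
w [319.5 297.3] [ 267  237   96  111 6694]
```

```bash
python3 -m handwheel '[{"dp":[0.008,0.238,0],"yaw":0,"grip":0},{"dp":[0.008,0.238,-0.3],"yaw":0,"grip":0},{"dp":[0.008,0.238,-0.5],"yaw":0,"grip":0},{"dp":[0.008,0.238,-0.58],"yaw":0,"grip":0},{"dp":[0.008,0.238,-0.58],"yaw":0,"grip":0},{"dp":[0.008,0.238,-0.58],"yaw":0,"grip":0},{"dp":[0.008,0.238,-0.58],"yaw":0,"grip":0}]'
```

```text
time_s: 24.45
eef_pos: [0.5385, 0.0697, 0.0415]
tool_rot: [0.765, 0.644, 0.001, 0.001]
contact_force: [1.2, 0.3, -0.3]
grip_width: 0.0337
grasp_force: 30.0
```

```bash
python3 -m handwheel '[{"dp":[-0.004,-0.008,0],"yaw":0,"grip":0},{"dp":[-0.004,-0.008,-0.05],"yaw":0,"grip":0},{"dp":[-0.004,-0.008,-0.09],"yaw":0,"grip":0},{"dp":[-0.004,-0.008,-0.12],"yaw":0,"grip":0},{"dp":[-0.004,-0.008,-0.12],"yaw":0,"grip":0},{"dp":[-0.004,-0.008,-0.12],"yaw":0,"grip":0}]'
```

```text
time_s: 25.05
eef_pos: [0.5367, 0.0689, 0.0218]
tool_rot: [0.765, 0.645, -0.0, -0.0]
contact_force: [-1.8, -0.0, 1.0]
grip_width: 0.0332
grasp_force: 30.0
```

```bash
python3 -m handwheel '[{"dp":[0,0,0.01],"yaw":0,"grip":0.55},{"dp":[0,0,0.01],"yaw":0,"grip":0.55},{"dp":[0,0,0.01],"yaw":0,"grip":0.55},{"dp":[0,0,0.2],"yaw":0,"grip":0.55},{"dp":[0,0,0.5],"yaw":0,"grip":0.55},{"dp":[0,-0.2,0.7],"yaw":0,"grip":0.6},{"dp":[0,-0.5,0.7],"yaw":0,"grip":0.6},{"dp":[0,-0.8,0.7],"yaw":0,"grip":0.6},{"dp":[0,-1,0.7],"yaw":0,"grip":0.6},{"dp":[0,-1,0.7],"yaw":0,"grip":0.6}]'
python3 -m handwheel '[{"dp":[0,-0.3,0],"yaw":0,"grip":0.6},{"dp":[0,-0.6,0],"yaw":0,"grip":0.6},{"dp":[0,-0.9,0],"yaw":0,"grip":0.6},{"dp":[0,-1,0],"yaw":0,"grip":0.6},{"dp":[0,-1,0],"yaw":0,"grip":0.6}]'
python3 -m handwheel '[{"dp":[-0.045,-0.3,0],"yaw":0,"grip":0.6},{"dp":[-0.045,-0.6,0],"yaw":0,"grip":0.6},{"dp":[-0.045,-0.9,0],"yaw":0,"grip":0.6},{"dp":[-0.045,-0.97,0],"yaw":0,"grip":0.6},{"dp":[-0.045,-0.97,-0.3],"yaw":0,"grip":0.6},{"dp":[-0.045,-0.97,-0.5],"yaw":0,"grip":0.6},{"dp":[-0.045,-0.97,-0.5],"yaw":0,"grip":0.6},{"dp":[-0.045,-0.97,-0.5],"yaw":0,"grip":0.6}]'
python3 - <<'E'
from h import *
from station import r
i=r.camera_info("top");p,d=r.read_camera("top");C=cloud(i,d)
for c,s in blobs(amber(p),50,300): print("amber",c.round(1),s,ray(i,*c,.02).round(4),ray(i,*c,.034).round(4))
m=(abs(C[...,2]-.038)<.008)&(abs(C[...,0]-.45)<.09)&(abs(C[...,1]-.369)<.09)
print(cv2.minAreaRect(C[m][:,:2].astype(np.float32)))
E
```

```text
time_s: 26.05
eef_pos: [0.5371, -0.0844, 0.1269]
tool_rot: [0.766, 0.643, -0.0, 0.0]
contact_force: [0.5, 0.4, 0.1]
grip_width: 0.0531
grasp_force: 0.0
time_s: 26.55
eef_pos: [0.537, -0.232, 0.1266]
tool_rot: [0.765, 0.644, 0.0, -0.0]
contact_force: [0.2, 0.7, 1.0]
grip_width: 0.0527
grasp_force: 0.0
time_s: 27.35
eef_pos: [0.5311, -0.3751, 0.0529]
tool_rot: [0.764, 0.645, 0.0, -0.0]
contact_force: [-0.2, -0.4, 0.3]
grip_width: 0.0528
grasp_force: 0.0
amber [143.3 169.8] [120 169  57   2  75] [0.8017 0.6348 0.02  ] [0.7982 0.6294 0.034 ]
amber [142.3 183. ] [ 93 181  98   5 263] [0.7588 0.6359 0.02  ] [0.7556 0.6305 0.034 ]
amber [147.5 195.8] [118 193  60   7 292] [0.718  0.6173 0.02  ] [0.7152 0.6121 0.034 ]
amber [425.2 210.4] [420 197  12  27 185] [ 0.6813 -0.2577  0.02  ] [ 0.6788 -0.2547  0.034 ]
amber [216.9 225. ] [203 214  29  23 111] [0.6277 0.3953 0.02  ] [0.6258 0.3921 0.034 ]
amber [320.5 254.7] [316 250  10  11  82] [0.538  0.0695 0.02  ] [0.5369 0.0694 0.034 ]
((0.45256102085113525, 0.37017759680747986), (0.11139654368162155, 0.023757148534059525), 80.45974731445312)
```

```bash
python3 -m handwheel '[{"dp":[-0.006,-0.013,-0.2],"yaw":0,"grip":0.6},{"dp":[-0.006,-0.013,-0.3],"yaw":0,"grip":0.6},{"dp":[-0.006,-0.013,-0.3],"yaw":0,"grip":0.6},{"dp":[-0.006,-0.013,-0.3],"yaw":0,"grip":0.6},{"dp":[-0.006,-0.013,-0.3],"yaw":0,"grip":0},{"dp":[-0.006,-0.013,-0.3],"yaw":0,"grip":0},{"dp":[-0.006,-0.013,-0.3],"yaw":0,"grip":0},{"dp":[-0.006,-0.013,-0.3],"yaw":0,"grip":0},{"dp":[-0.006,-0.013,-0.3],"yaw":0,"grip":0},{"dp":[-0.006,-0.013,-0.3],"yaw":0,"grip":0}]'
python3 -m handwheel '[{"dp":[0,0,0.3],"yaw":0,"grip":0},{"dp":[0,0.1,0.6],"yaw":0,"grip":0},{"dp":[0,0.4,0.8],"yaw":0,"grip":0},{"dp":[0,0.7,0.8],"yaw":0,"grip":0},{"dp":[0,1,0.8],"yaw":0,"grip":0},{"dp":[0,1,0.8],"yaw":0,"grip":0}]'
python3 -m handwheel '[{"dp":[0,0.3,0],"yaw":0,"grip":0},{"dp":[0,0.6,0],"yaw":0,"grip":0},{"dp":[0,0.9,0],"yaw":0,"grip":0},{"dp":[0,1,0],"yaw":0,"grip":0},{"dp":[0,1,0],"yaw":0,"grip":0}]'
python3 -m handwheel '[{"dp":[0.05,0.3,0],"yaw":0,"grip":0},{"dp":[0.09,0.6,0],"yaw":0,"grip":0},{"dp":[0.09,0.9,0],"yaw":0,"grip":0},{"dp":[0.09,1,0],"yaw":0,"grip":0},{"dp":[0.09,1,0],"yaw":0,"grip":0},{"dp":[0.09,1,0],"yaw":0,"grip":0}]'
python3 - <<'E'
from h import *
from station import r
i=r.camera_info("wrist");o=r.observe();p,d=r.read_camera("wrist");print(r.observe()["eef_pos"])
for c,s in blobs(amber(p),200,9000): print("w",c.round(1),s)
p=p.astype(int);m=((p.min(2)>85)&(p.max(2)-p.min(2)<35)).astype(np.uint8);m[:,:270]=0;m[:,370:]=0;m[265:]=0
m=cv2.morphologyEx(m,2,np.ones((5,5)))
for c in cv2.findContours(m,0,2)[0]:
    if cv2.contourArea(c)>800: b=cv2.minAreaRect(c);print(b,ray(i,*b[0],.014).round(4))
E
```

```text
time_s: 28.4
eef_pos: [0.5297, -0.3788, 0.0079]
tool_rot: [0.765, 0.645, 0.0, 0.001]
contact_force: [0.3, 1.3, 6.0]
grip_width: 0.0336
grasp_force: 30.0
time_s: 29.0
eef_pos: [0.5289, -0.2237, 0.1274]
tool_rot: [0.763, 0.646, 0.0, -0.001]
contact_force: [-0.3, -1.6, -0.8]
grip_width: 0.0338
grasp_force: 30.0
time_s: 29.5
eef_pos: [0.5294, -0.0775, 0.127]
tool_rot: [0.764, 0.645, -0.0, -0.0]
contact_force: [0.4, -0.8, -0.6]
grip_width: 0.0334
grasp_force: 30.0
time_s: 30.1
eef_pos: [0.5434, 0.0697, 0.1269]
tool_rot: [0.765, 0.644, -0.0, 0.0]
contact_force: [0.4, 0.6, -0.9]
grip_width: 0.0337
grasp_force: 30.0
[0.54331917 0.06942235 0.12689897]
w [318.6 294. ] [ 266  221   99  127 7414]
((311.5, 178.5), (51.0, 51.0), 90.0) [0.5453 0.1139 0.014 ]
((319.4999694824219, 71.49998474121094), (98.99998474121094, 142.99996948242188), 0.0) [0.5634 0.1838 0.014 ]
((309.0, 23.5), (47.0, 30.0), 90.0) [0.5616 0.2132 0.014 ]
```

```bash
python3 -m handwheel '[{"dp":[0.013,0.296,0],"yaw":0,"grip":0},{"dp":[0.013,0.296,-0.3],"yaw":0,"grip":0},{"dp":[0.013,0.296,-0.5],"yaw":0,"grip":0},{"dp":[0.013,0.296,-0.57],"yaw":0,"grip":0},{"dp":[0.013,0.296,-0.57],"yaw":0,"grip":0},{"dp":[0.013,0.296,-0.57],"yaw":0,"grip":0},{"dp":[0.013,0.296,-0.57],"yaw":0,"grip":0}]'
```

```text
time_s: 30.85
eef_pos: [0.5458, 0.1153, 0.043]
tool_rot: [0.765, 0.644, 0.001, 0.001]
contact_force: [0.8, 0.3, -1.5]
grip_width: 0.0335
grasp_force: 30.0
```

```bash
python3 -m handwheel '[{"dp":[-0.003,-0.008,0],"yaw":0,"grip":0},{"dp":[-0.003,-0.008,-0.05],"yaw":0,"grip":0},{"dp":[-0.003,-0.008,-0.1],"yaw":0,"grip":0},{"dp":[-0.003,-0.008,-0.13],"yaw":0,"grip":0},{"dp":[-0.003,-0.008,-0.13],"yaw":0,"grip":0},{"dp":[-0.003,-0.008,-0.13],"yaw":0,"grip":0}]'
```

```text
time_s: 31.45
eef_pos: [0.5446, 0.1137, 0.023]
tool_rot: [0.764, 0.645, -0.0, 0.001]
contact_force: [-5.0, -6.9, 15.3]
grip_width: 0.0339
grasp_force: 30.0
```

```bash
python3 -m handwheel '[{"dp":[0,0,0.01],"yaw":0,"grip":0.55},{"dp":[0,0,0.01],"yaw":0,"grip":0.55},{"dp":[0,0,0.01],"yaw":0,"grip":0.55},{"dp":[0,0,0.2],"yaw":0,"grip":0.55},{"dp":[0,0,0.5],"yaw":0,"grip":0.55},{"dp":[0,-0.2,0.8],"yaw":0,"grip":0.6},{"dp":[0,-0.5,1],"yaw":0,"grip":0.6},{"dp":[0,-0.8,1],"yaw":0,"grip":0.6},{"dp":[0,-0.95,1],"yaw":0,"grip":0.6},{"dp":[0,-0.95,1],"yaw":0,"grip":0.6},{"dp":[0,-0.95,1],"yaw":0,"grip":0.6}]'
python3 - <<'E'
from h import *
from station import r
i=r.camera_info("wrist");p,d=r.read_camera("wrist");C=cloud(i,d);o=r.observe();print(o["eef_pos"],o["joint_pos"])
m=amber(p)
for c,s in blobs(m,200,19000):
  x,y,w,h,a=s;P=C[y:y+h,x:x+w][m[y:y+h,x:x+w]>0]; print("w",c.round(1),s,"top z",np.percentile(P[:,2],98).round(4))
cv2.imwrite("pics/w6.png",p[...,::-1])
q=(p.max(2)<60)&(C[...,2]>.09)&(C[...,2]<.2)&(C[...,0]>.62)&(abs(C[...,1])<.08);P=C[q];print("lidgrip",q.sum(),np.median(P,0),P.min(0),P.max(0))
E
```

```text
time_s: 32.55
eef_pos: [0.5442, -0.0276, 0.1715]
tool_rot: [0.765, 0.644, -0.0, -0.001]
contact_force: [-0.2, 0.5, -0.8]
grip_width: 0.053
grasp_force: 0.0
[ 0.54418946 -0.02698833  0.17154715] [-2.67080067e-01  4.30278010e-01  1.42274867e+00  3.70088272e-04
  1.28958428e+00 -9.75673856e-02]
w [285.7  36.8] [ 257   10   54   55 1796] top z 0.0486
w [288.2 106.3] [ 267   78   43   53 1515] top z 0.0462
w [291.9 173.3] [ 271  153   42   42 1298] top z 0.0461
w [293.8 224.4] [ 274  204   40   42 1193] top z 0.0461
lidgrip 2092 [0.67736968 0.02111383 0.14280044] [0.67090561 0.0093096  0.12785102] [0.69053138 0.03182817 0.14675345]
```

View pics/w6.png

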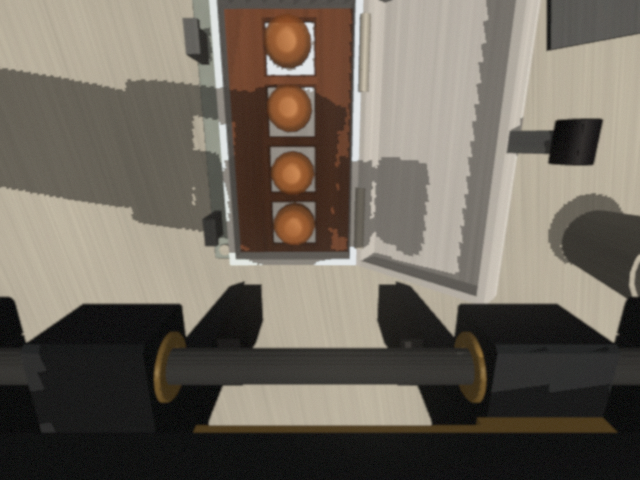

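All four knobs are in their pits, but the one at (289,40) stands about 2.5 mm high and leans to the far edge of its pit. The lid grip is at (577,140). I'll regrasp that knob and reseat it a little towards -y.

```bash
python3 -m handwheel '[{"dp":[0,0.3,0],"yaw":0,"grip":0.55},{"dp":[0,0.6,0],"yaw":0,"grip":0.55},{"dp":[0,0.9,0],"yaw":0,"grip":0.55},{"dp":[0,0.94,-0.3],"yaw":0,"grip":0.55},{"dp":[0,0.94,-0.6],"yaw":0,"grip":0.55},{"dp":[0,0.94,-0.8],"yaw":0,"grip":0.55},{"dp":[0,0.94,-0.9],"yaw":0,"grip":0.55},{"dp":[0,0.94,-0.97],"yaw":0,"grip":0.55},{"dp":[0,0.94,-0.97],"yaw":0,"grip":0.55},{"dp":[0,0.94,-0.97],"yaw":0,"grip":0.55}]'
python3 -m handwheel '[{"dp":[0,0,0],"yaw":0,"grip":0},{"dp":[0,0,0],"yaw":0,"grip":0},{"dp":[0,0,0],"yaw":0,"grip":0},{"dp":[0,0,0],"yaw":0,"grip":0},{"dp":[0,0,0],"yaw":0,"grip":0},{"dp":[0,0,0.04],"yaw":0,"grip":0},{"dp":[0,0,0.04],"yaw":0,"grip":0},{"dp":[0,0,0.04],"yaw":0,"grip":0}]'
```

```text
time_s: 33.6
eef_pos: [0.5446, 0.1137, 0.0271]
tool_rot: [0.764, 0.645, 0.0, 0.0]
contact_force: [-0.5, -0.4, -1.1]
grip_width: 0.0488
grasp_force: 0.0
time_s: 34.4
eef_pos: [0.5442, 0.1131, 0.0325]
tool_rot: [0.765, 0.644, -0.0, -0.0]
contact_force: [0.0, -0.6, -0.9]
grip_width: 0.0336
grasp_force: 30.0
```

```bash
python3 -m handwheel '[{"dp":[-0.003,-0.017,0],"yaw":0,"grip":0},{"dp":[-0.003,-0.017,0],"yaw":0,"grip":0},{"dp":[-0.003,-0.017,-0.03],"yaw":0,"grip":0},{"dp":[-0.003,-0.017,-0.05],"yaw":0,"grip":0},{"dp":[-0.003,-0.017,-0.06],"yaw":0,"grip":0},{"dp":[-0.003,-0.017,-0.06],"yaw":0,"grip":0}]'
```

```text
time_s: 35.0
eef_pos: [0.5445, 0.1121, 0.0252]
tool_rot: [0.765, 0.644, 0.002, 0.0]
contact_force: [-3.4, 9.5, 19.0]
grip_width: 0.0335
grasp_force: 30.2
```

```bash
python3 -m handwheel '[{"dp":[0,0,0.05],"yaw":0,"grip":0},{"dp":[0,0.014,0.05],"yaw":0,"grip":0},{"dp":[0,0.014,0.05],"yaw":0,"grip":0},{"dp":[0,0.014,0.02],"yaw":0,"grip":0},{"dp":[0,0.014,0.005],"yaw":0,"grip":0},{"dp":[0,0.014,0],"yaw":0,"grip":0},{"dp":[0,0.014,0],"yaw":0,"grip":0},{"dp":[0,0.014,0],"yaw":0,"grip":0}]'
```

```text
time_s: 35.8
eef_pos: [0.5442, 0.1137, 0.0248]
tool_rot: [0.765, 0.644, 0.001, -0.0]
contact_force: [-4.0, 6.4, 18.7]
grip_width: 0.0335
grasp_force: 30.2
```

```bash
python3 -m handwheel '[{"dp":[0,0,0.015],"yaw":0,"grip":0},{"dp":[0,0,0.015],"yaw":0,"grip":0.55},{"dp":[0,0,0.015],"yaw":0,"grip":0.55},{"dp":[0,0,0.2],"yaw":0,"grip":0.55},{"dp":[0,0,0.5],"yaw":0,"grip":0.55},{"dp":[0,-0.2,0.8],"yaw":0,"grip":0.6},{"dp":[0,-0.5,1],"yaw":0,"grip":0.6},{"dp":[0,-0.8,1],"yaw":0,"grip":0.6},{"dp":[0,-0.95,1],"yaw":0,"grip":0.6},{"dp":[0,-0.95,1],"yaw":0,"grip":0.6},{"dp":[0,-0.95,1],"yaw":0,"grip":0.6}]'
python3 - <<'E'
from h import *
from station import r
i=r.camera_info("wrist");p,d=r.read_camera("wrist");C=cloud(i,d);o=r.observe();print(o["eef_pos"])
m=amber(p)
for c,s in blobs(m,200,19000):
  x,y,w,h,a=s;P=C[y:y+h,x:x+w][m[y:y+h,x:x+w]>0]; k=P[P[:,2]>np.percentile(P[:,2],85)]; print("w",c.round(1),s,"top z",np.percentile(P[:,2],98).round(4),"top at",k.mean(0).round(4),"c",ray(i,x+w/2,y+h/2,.033).round(4))
E
```

```text
time_s: 36.9
eef_pos: [0.5437, -0.0298, 0.1729]
tool_rot: [0.765, 0.644, -0.0, -0.001]
contact_force: [-0.1, 0.4, 0.2]
grip_width: 0.0526
grasp_force: 0.0
[ 0.54367989 -0.02912339  0.17294374]
w [282.9  64.1] [ 241    7   80  121 4376] top z 0.0462 top at [0.5414 0.0921 0.0534] c [0.5364 0.0966 0.033 ]
w [292.1 170.3] [ 271  150   42   43 1300] top z 0.0462 top at [0.5305 0.0221 0.0541] c [0.5298 0.0201 0.033 ]
w [294.1 221.5] [ 274  202   41   41 1185] top z 0.0462 top at [ 0.5237 -0.0199  0.0503] c [ 0.5237 -0.0218  0.033 ]
```

```bash
python3 -m handwheel '[{"dp":[0,0.1,0.3],"yaw":1,"grip":0.6},{"dp":[0,0.2,0.3],"yaw":1,"grip":0.6},{"dp":[0.2,0.33,0.3],"yaw":1,"grip":0.6},{"dp":[0.4,0.33,0.3],"yaw":1,"grip":0.6},{"dp":[0.6,0.33,0.3],"yaw":1,"grip":0.6},{"dp":[0.8,0.33,0.3],"yaw":1,"grip":0.6},{"dp":[0.91,0.33,0.3],"yaw":1,"grip":0.6},{"dp":[0.91,0.33,0.3],"yaw":1,"grip":0.6},{"dp":[0.91,0.33,0.3],"yaw":1,"grip":0.6},{"dp":[0.91,0.33,0.3],"yaw":1,"grip":0.6},{"dp":[0.91,0.33,0.3],"yaw":1,"grip":0.6},{"dp":[0.91,0.33,0.3],"yaw":1,"grip":0.6}]'
python3 - <<'E'
from h import *
from station import r
i=r.camera_info("wrist");p,d=r.read_camera("wrist");C=cloud(i,d);o=r.observe();print(o["eef_pos"],o["joint_pos"],o["tool_rot"])
cv2.imwrite("pics/w7.png",p[...,::-1])
q=(p.max(2)<60)&(C[...,2]>.10)&(C[...,2]<.16)&(C[...,0]>.62)&(abs(C[...,1])<.08);P=C[q];print("lidgrip",q.sum(),np.median(P,0),P.min(0),P.max(0))
E
```

```text
time_s: 38.15
eef_pos: [0.6802, 0.0214, 0.218]
tool_rot: [0.084, 0.996, 0.0, -0.0]
contact_force: [-0.3, -0.4, -0.4]
grip_width: 0.053
grasp_force: 0.0
[0.68024224 0.02117656 0.2180325 ] [-1.42449610e-01  6.32607636e-01  9.15906737e-01  1.39705733e-04
  1.59396695e+00 -1.54315592e+00] [ 8.49409403e-02  9.96385886e-01  9.52125095e-05 -4.39593777e-04]
lidgrip 1147 [0.67652812 0.02166505 0.14208982] [0.65945029 0.00971117 0.11596807] [0.69115617 0.03140581 0.14659999]
```

View pics/w7.png

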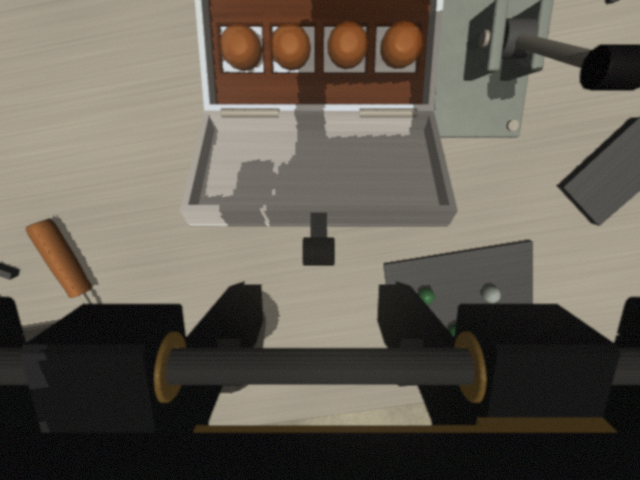

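The lid grip at (318,250) is centred between the fingers, and the four knobs at row 45 stand in their pits. Going down to pinch it.

```bash
python3 -m handwheel '[{"dp":[0,0,-0.3],"yaw":0,"grip":0.6},{"dp":[0,0,-0.5],"yaw":0,"grip":0.6},{"dp":[0,0,-0.64],"yaw":0,"grip":0.6},{"dp":[0,0,-0.64],"yaw":0,"grip":0.6},{"dp":[0,0,-0.64],"yaw":0,"grip":0},{"dp":[0,0,-0.64],"yaw":0,"grip":0},{"dp":[0,0,-0.64],"yaw":0,"grip":0},{"dp":[0,0,-0.64],"yaw":0,"grip":0},{"dp":[0,0,-0.64],"yaw":0,"grip":0},{"dp":[0,0,-0.64],"yaw":0,"grip":0}]'
python3 - <<'E'
import numpy as np
f0=.136*np.cos(np.radians(45.6));z0=.136*np.sin(np.radians(45.6))
b=45.6
for s,e in((45.6,85),(85,121),(121,157),(157,177.5)):
    for a in np.linspace(s,e,8)[1:]:
        df=.136*(np.cos(np.radians(a))-np.cos(np.radians(s)));dz=.136*(np.sin(np.radians(a))-np.sin(np.radians(s)))
        print(round(a,1),(np.array([.986*df,-.165*df,dz])/.15).round(3).tolist())
    print()
E
```

```text
time_s: 39.2
eef_pos: [0.6809, 0.0203, 0.1233]
tool_rot: [0.085, 0.996, 0.0, 0.001]
contact_force: [3.1, 4.8, 2.7]
grip_width: 0.0218
grasp_force: 30.0
51.2 [-0.066, 0.011, 0.059]
56.9 [-0.137, 0.023, 0.111]
62.5 [-0.212, 0.036, 0.156]
68.1 [-0.292, 0.049, 0.194]
73.7 [-0.375, 0.063, 0.223]
79.4 [-0.461, 0.077, 0.243]
85.0 [-0.548, 0.092, 0.255]

90.1 [-0.08, 0.013, 0.003]
95.3 [-0.16, 0.027, -0.0]
100.4 [-0.24, 0.04, -0.012]
105.6 [-0.318, 0.053, -0.03]
110.7 [-0.394, 0.066, -0.055]
115.9 [-0.468, 0.078, -0.087]
121.0 [-0.538, 0.09, -0.126]

126.1 [-0.067, 0.011, -0.045]
131.3 [-0.129, 0.022, -0.096]
136.4 [-0.187, 0.031, -0.152]
141.6 [-0.24, 0.04, -0.214]
146.7 [-0.287, 0.048, -0.28]
151.9 [-0.328, 0.055, -0.35]
157.0 [-0.362, 0.061, -0.423]

159.9 [-0.017, 0.003, -0.043]
162.9 [-0.031, 0.005, -0.087]
165.8 [-0.044, 0.007, -0.132]
168.7 [-0.054, 0.009, -0.177]
171.6 [-0.062, 0.01, -0.222]
174.6 [-0.067, 0.011, -0.268]
177.5 [-0.07, 0.012, -0.315]
```

```bash
python3 -m handwheel '[{"dp":[-0.066,0.011,0.059],"yaw":0,"grip":0},{"dp":[-0.137,0.023,0.111],"yaw":0,"grip":0},{"dp":[-0.212,0.036,0.156],"yaw":0,"grip":0},{"dp":[-0.292,0.049,0.194],"yaw":0,"grip":0},{"dp":[-0.375,0.063,0.223],"yaw":0,"grip":0},{"dp":[-0.461,0.077,0.243],"yaw":0,"grip":0},{"dp":[-0.548,0.092,0.255],"yaw":0,"grip":0}]'
```

```text
time_s: 39.9
eef_pos: [0.5997, 0.0341, 0.1627]
tool_rot: [0.085, 0.996, 0.001, 0.004]
contact_force: [6.2, 5.9, 5.5]
grip_width: 0.0216
grasp_force: 30.0
```

```bash
python3 -m handwheel '[{"dp":[-0.08,0.013,0.003],"yaw":0,"grip":0},{"dp":[-0.16,0.027,0],"yaw":0,"grip":0},{"dp":[-0.24,0.04,-0.012],"yaw":0,"grip":0},{"dp":[-0.318,0.053,-0.03],"yaw":0,"grip":0},{"dp":[-0.394,0.066,-0.055],"yaw":0,"grip":0},{"dp":[-0.468,0.078,-0.087],"yaw":0,"grip":0},{"dp":[-0.538,0.09,-0.126],"yaw":0,"grip":0}]'
python3 -m handwheel '[{"dp":[-0.067,0.011,-0.045],"yaw":0,"grip":0},{"dp":[-0.129,0.022,-0.096],"yaw":0,"grip":0},{"dp":[-0.187,0.031,-0.152],"yaw":0,"grip":0},{"dp":[-0.24,0.04,-0.214],"yaw":0,"grip":0},{"dp":[-0.287,0.048,-0.28],"yaw":0,"grip":0},{"dp":[-0.328,0.055,-0.35],"yaw":0,"grip":0},{"dp":[-0.362,0.061,-0.423],"yaw":0,"grip":0}]'
```

```text
time_s: 40.6
eef_pos: [0.5177, 0.048, 0.1442]
tool_rot: [0.085, 0.996, 0.001, 0.002]
contact_force: [-3.5, 8.5, 14.6]
grip_width: 0.0214
grasp_force: 30.0
time_s: 41.3
eef_pos: [0.4623, 0.0574, 0.0785]
tool_rot: [0.085, 0.996, 0.001, -0.0]
contact_force: [0.0, 10.4, 4.3]
grip_width: 0.0212
grasp_force: 30.0
```

```bash
python3 -m handwheel '[{"dp":[-0.017,0.003,-0.043],"yaw":0,"grip":0},{"dp":[-0.031,0.005,-0.087],"yaw":0,"grip":0},{"dp":[-0.044,0.007,-0.132],"yaw":0,"grip":0},{"dp":[-0.054,0.009,-0.177],"yaw":0,"grip":0},{"dp":[-0.062,0.01,-0.222],"yaw":0,"grip":0},{"dp":[-0.067,0.011,-0.268],"yaw":0,"grip":0},{"dp":[-0.07,0.012,-0.315],"yaw":0,"grip":0},{"dp":[-0.07,0.012,-0.315],"yaw":0,"grip":0},{"dp":[-0.07,0.012,-0.315],"yaw":0,"grip":0}]'
```

```text
time_s: 42.2
eef_pos: [0.452, 0.0591, 0.0309]
tool_rot: [0.085, 0.996, 0.001, -0.001]
contact_force: [0.6, 12.7, -1.5]
grip_width: 0.0218
grasp_force: 30.0
```

```bash
python3 -m handwheel '[{"dp":[0,-0.005,-0.015],"yaw":0,"grip":0},{"dp":[0,-0.005,-0.025],"yaw":0,"grip":0},{"dp":[0,-0.005,-0.025],"yaw":0,"grip":0}]'
```

```text
time_s: 42.5
eef_pos: [0.4519, 0.0591, 0.0272]
tool_rot: [0.085, 0.996, 0.002, -0.001]
contact_force: [1.1, 18.9, -0.7]
grip_width: 0.0218
grasp_force: 30.0
```

```bash
python3 -m handwheel '[{"dp":[0,0.015,-0.015],"yaw":0,"grip":0},{"dp":[0,0.015,-0.03],"yaw":0,"grip":0},{"dp":[0,0.015,-0.03],"yaw":0,"grip":0}]'
```

```text
time_s: 42.8
eef_pos: [0.4526, 0.0592, 0.0251]
tool_rot: [0.085, 0.996, -0.0, 0.001]
contact_force: [-8.8, 0.1, 33.7]
grip_width: 0.0216
grasp_force: 30.0
```

```bash
python3 -m handwheel '[{"dp":[0,0,0.015],"yaw":0,"grip":0},{"dp":[0,0,0.015],"yaw":0,"grip":0.55},{"dp":[0,0,0.015],"yaw":0,"grip":0.55},{"dp":[0,0,0.015],"yaw":0,"grip":0.55},{"dp":[0,0,0.2],"yaw":0,"grip":0.55},{"dp":[0,0,0.5],"yaw":0,"grip":0.55},{"dp":[0,0,0.8],"yaw":0,"grip":0.6},{"dp":[-0.2,0,1],"yaw":0,"grip":0.6},{"dp":[-0.3,0,1],"yaw":0,"grip":0.6},{"dp":[-0.3,0,1],"yaw":0,"grip":0.6}]'
python3 - <<'E'
from h import *
from station import r
i=r.camera_info("top");p,d=r.read_camera("top");C=cloud(i,d)
cx,sx=np.cos(np.radians(-9.5)),np.sin(np.radians(-9.5));D=C[...,:2]-[.534,.045];F=np.stack([D[...,0]*cx+D[...,1]*sx,-D[...,0]*sx+D[...,1]*cx],-1)
for fx in(-.045,-.03,0,.03,.045):
  print(fx,[np.median(C[...,2][(abs(F[...,0]-fx)<.006)&(abs(F[...,1]-fy)<.01)&(C[...,2]<.09)]).round(4) for fy in(-.08,-.04,0,.04,.08)])
i=r.camera_info("wrist");p,d=r.read_camera("wrist");C=cloud(i,d);print(r.observe()["eef_pos"])
cv2.imwrite("pics/w8.png",p[...,::-1])
q=(p.max(2)<60)&(C[...,2]>.14)&(C[...,2]<.19)&(C[...,1]>.15);P=C[q];print("lever",q.sum(),np.median(P,0) if len(P) else 0,P.min(0) if len(P) else 0,P.max(0) if len(P) else 0)
E
```

```text
time_s: 43.8
eef_pos: [0.4065, 0.0595, 0.1734]
tool_rot: [0.085, 0.996, -0.0, 0.0]
contact_force: [-0.9, 0.5, -0.5]
grip_width: 0.0527
grasp_force: 0.0
-0.045 [np.float64(0.0611), np.float64(0.0623), np.float64(0.0606), np.float64(0.0625), np.float64(0.0614)]
-0.03 [np.float64(0.0617), np.float64(0.0626), np.float64(0.0614), np.float64(0.0603), np.float64(0.0611)]
0 [np.float64(0.0617), np.float64(0.062), np.float64(0.0599), np.float64(0.0607), np.float64(0.0618)]
0.03 [np.float64(0.0614), np.float64(0.0607), np.float64(0.061), np.float64(0.0618), np.float64(0.0613)]
0.045 [np.float64(0.062), np.float64(0.0601), np.float64(0.0607), np.float64(0.0592), np.float64(0.0619)]
[0.40803181 0.05930361 0.1725896 ]
lever 0 0 0 0
```

View pics/w8.png

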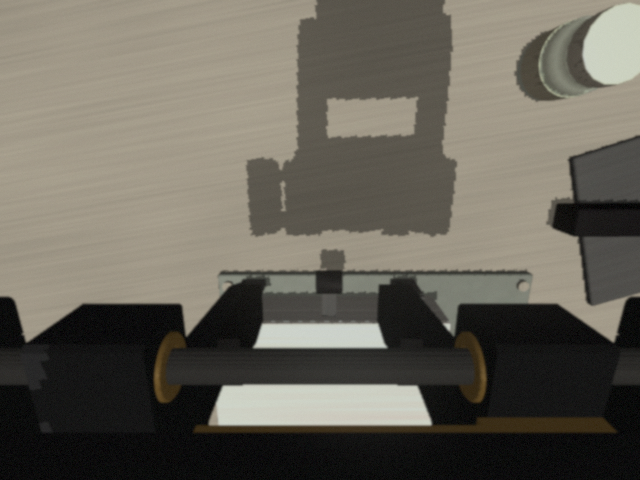

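The shut lid is flat at 61–62 mm in the top depth map. But the picture shows the bar's near end at (560,215) sticking out over the slab edge: it may have been knocked. I'll measure it with the top camera.

```bash
python3 - <<'E'
from h import *
from station import r
i=r.camera_info("top");p,d=r.read_camera("top");C=cloud(i,d)
m=(C[...,2]>.025)&(C[...,2]<.06)&(abs(C[...,0]-.45)<.12)&(abs(C[...,1]-.36)<.14)
n,l,s,c=cv2.connectedComponentsWithStats(m.astype(np.uint8))
for k in range(1,n):
  if s[k,4]>40: P=C[l==k]; print(s[k],cv2.minAreaRect(P[:,:2].astype(np.float32)),"z",np.percentile(P[:,2],[5,50,95]))
  
cv2.imwrite("pics/t9.png",cv2.resize(p[180:330,180:400],None,fx=3.6,fy=3.6,interpolation=2)[...,::-1])
q=(p.max(2)<70)&(C[...,2]>.14)&(C[...,2]<.19)&(C[...,1]>.15)&(C[...,1]<.22)&(C[...,0]>.5);P=C[q];print("lever",q.sum(),np.median(P,0),P.min(0),P.max(0))
E
```

```text
[220 276  37  14 283] ((0.44728365540504456, 0.32257139682769775), (0.10992608964443207, 0.023798109963536263), 80.49954223632812) z [0.03138219 0.03717994 0.04283969]
lever 72 [0.5971584  0.19147872 0.17158466] [0.58618196 0.17818291 0.14023942] [0.60922011 0.20349182 0.17947754]
```

View pics/t9.png

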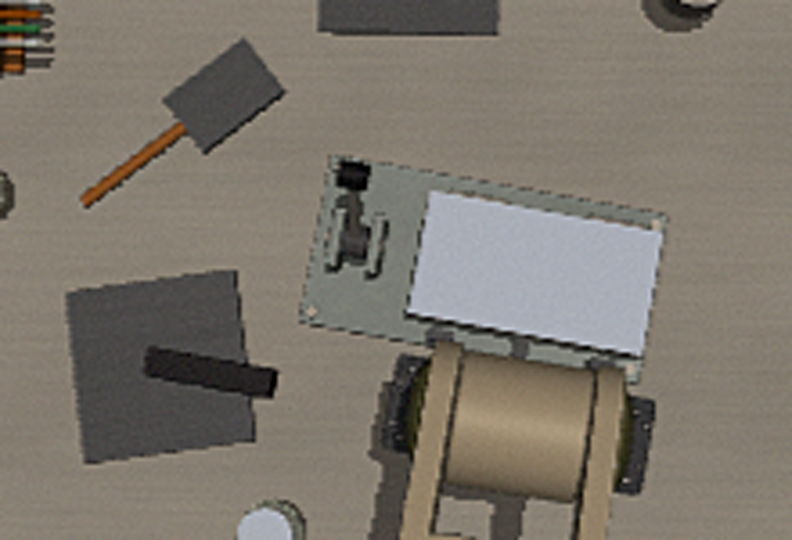

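The bar at crop (210,372) has indeed been knocked about 47 mm towards -y and overhangs the slab. The shut case and the lever at (352,175) look right. I'll put the bar back before the lever.

```bash
python3 -m handwheel '[{"dp":[0.1,0.3,0.1],"yaw":-1,"grip":0.55},{"dp":[0.2,0.6,0.1],"yaw":-1,"grip":0.55},{"dp":[0.26,0.9,0.1],"yaw":-1,"grip":0.55},{"dp":[0.26,0.9,0.1],"yaw":-1,"grip":0.55},{"dp":[0.26,0.9,0.1],"yaw":-1,"grip":0.55},{"dp":[0.26,0.9,0.1],"yaw":-1,"grip":0.55},{"dp":[0.26,0.9,0.1],"yaw":-1,"grip":0.55},{"dp":[0.26,0.9,0.1],"yaw":-1,"grip":0.55},{"dp":[0.26,0.9,0.1],"yaw":-1,"grip":0.55},{"dp":[0.26,0.9,0.1],"yaw":-1,"grip":0.55},{"dp":[0.26,0.9,0.1],"yaw":-1,"grip":0.55},{"dp":[0.26,0.9,0.1],"yaw":-1,"grip":0.55}]'
python3 -m handwheel '[{"dp":[0,0.3,0],"yaw":0,"grip":0.55},{"dp":[0,0.6,0],"yaw":0,"grip":0.55},{"dp":[0,0.85,0],"yaw":0,"grip":0.55},{"dp":[0,0.85,-0.3],"yaw":0,"grip":0.55},{"dp":[0,0.85,-0.6],"yaw":0,"grip":0.55},{"dp":[0,0.85,-0.8],"yaw":0,"grip":0.55},{"dp":[0,0.85,-0.8],"yaw":0,"grip":0.55},{"dp":[0,0.85,-0.8],"yaw":0,"grip":0.55}]'
```

```text
time_s: 45.15
eef_pos: [0.4473, 0.1945, 0.1869]
tool_rot: [0.765, 0.644, -0.001, -0.0]
contact_force: [-0.6, 0.2, -0.6]
grip_width: 0.0483
grasp_force: 0.0
time_s: 45.95
eef_pos: [0.4473, 0.3221, 0.0681]
tool_rot: [0.764, 0.645, -0.0, -0.0]
contact_force: [0.6, 0.3, 0.6]
grip_width: 0.0487
grasp_force: 0.0
```

```bash
python3 -m handwheel '[{"dp":[0,0,-0.2],"yaw":0,"grip":0.55},{"dp":[0,0,-0.32],"yaw":0,"grip":0.55},{"dp":[0,0,-0.32],"yaw":0,"grip":0.55},{"dp":[0,0,-0.32],"yaw":0,"grip":0},{"dp":[0,0,-0.32],"yaw":0,"grip":0},{"dp":[0,0,-0.32],"yaw":0,"grip":0},{"dp":[0,0,-0.32],"yaw":0,"grip":0},{"dp":[0,0,-0.32],"yaw":0,"grip":0},{"dp":[0,0,-0.32],"yaw":0,"grip":0}]'
python3 -m handwheel '[{"dp":[0,0,0.1],"yaw":0,"grip":0},{"dp":[0.02,0.15,0.1],"yaw":0,"grip":0},{"dp":[0.03,0.31,0.1],"yaw":0,"grip":0},{"dp":[0.03,0.31,0.1],"yaw":0,"grip":0},{"dp":[0.03,0.31,0.05],"yaw":0,"grip":0},{"dp":[0.03,0.31,0.02],"yaw":0,"grip":0},{"dp":[0.03,0.31,0.005],"yaw":0,"grip":0},{"dp":[0.03,0.31,0],"yaw":0,"grip":0},{"dp":[0.03,0.31,0],"yaw":0,"grip":0}]'
```

```text
time_s: 46.85
eef_pos: [0.4472, 0.3222, 0.0211]
tool_rot: [0.765, 0.645, 0.001, 0.0]
contact_force: [-1.5, -0.9, 7.2]
grip_width: 0.0238
grasp_force: 30.0
time_s: 47.75
eef_pos: [0.4507, 0.3675, 0.021]
tool_rot: [0.765, 0.644, -0.001, -0.0]
contact_force: [-5.5, -3.9, 14.5]
grip_width: 0.0238
grasp_force: 30.0
```

```bash
python3 -m handwheel '[{"dp":[0,0,0],"yaw":0,"grip":0.5},{"dp":[0,0,0],"yaw":0,"grip":0.5},{"dp":[0,0,0],"yaw":0,"grip":0.5},{"dp":[0,0,0.2],"yaw":0,"grip":0.6},{"dp":[0,0,0.5],"yaw":0,"grip":0.6},{"dp":[0,0,0.8],"yaw":0,"grip":0.6},{"dp":[0,0,1],"yaw":0,"grip":0.6}]'
python3 -m handwheel '[{"dp":[0.1,-0.1,0.3],"yaw":1,"grip":0.6},{"dp":[0.3,-0.3,0.6],"yaw":1,"grip":0.6},{"dp":[0.6,-0.6,0.6],"yaw":1,"grip":0.6},{"dp":[0.9,-0.9,0.6],"yaw":1,"grip":0.6},{"dp":[0.98,-1,0.6],"yaw":1,"grip":0.6},{"dp":[0.98,-1,0.6],"yaw":1,"grip":0.6},{"dp":[0.98,-1,0.6],"yaw":1,"grip":0.6},{"dp":[0.98,-1,0.6],"yaw":1,"grip":0.6},{"dp":[0.98,-1,0.6],"yaw":1,"grip":0.6},{"dp":[0.98,-1,0.6],"yaw":1,"grip":0.6},{"dp":[0.98,-1,0.6],"yaw":1,"grip":0.6},{"dp":[0.98,-1,0.6],"yaw":1,"grip":0.6}]'
python3 -m handwheel '[{"dp":[0,-0.16,0],"yaw":0,"grip":0.6},{"dp":[0,-0.16,0],"yaw":0,"grip":0.6},{"dp":[0,-0.16,0],"yaw":0,"grip":0.6}]'
python3 - <<'E'
from h import *
from station import r
i=r.camera_info("top");p,d=r.read_camera("top");C=cloud(i,d)
m=(C[...,2]>.025)&(C[...,2]<.06)&(abs(C[...,0]-.45)<.12)&(abs(C[...,1]-.36)<.14)
n,l,s,c=cv2.connectedComponentsWithStats(m.astype(np.uint8))
for k in range(1,n):
  if s[k,4]>40: P=C[l==k]; print(s[k],cv2.minAreaRect(P[:,:2].astype(np.float32)))
i=r.camera_info("wrist");p,d=r.read_camera("wrist");C=cloud(i,d);print(r.observe()["eef_pos"])
cv2.imwrite("pics/w10.png",p[...,::-1])
q=(p.max(2)<70)&(C[...,2]>.145)&(C[...,2]<.185)&(C[...,1]>.15)&(C[...,1]<.23)&(C[...,0]>.5);q[290:]=0;P=C[q];print("lever",q.sum(),np.median(P,0),P.min(0),P.max(0))
E
```

```text
time_s: 48.45
eef_pos: [0.4517, 0.3685, 0.1728]
tool_rot: [0.765, 0.644, 0.001, 0.0]
contact_force: [0.2, 0.4, -0.9]
grip_width: 0.0528
grasp_force: 0.0
time_s: 49.65
eef_pos: [0.5982, 0.2182, 0.2595]
tool_rot: [0.085, 0.996, -0.0, -0.0]
contact_force: [0.1, 0.3, 0.1]
grip_width: 0.0528
grasp_force: 0.0
time_s: 49.95
eef_pos: [0.5983, 0.1943, 0.2598]
tool_rot: [0.086, 0.996, 0.0, -0.0]
contact_force: [-0.8, -0.0, -0.4]
grip_width: 0.0531
grasp_force: 0.0
[205 275  37  14 288] ((0.45078045129776, 0.36757397651672363), (0.10962584614753723, 0.024064743891358376), 80.27250671386719)
[0.59819385 0.19487666 0.25982294]
lever 958 [0.59636678 0.19178037 0.17493569] [0.58736783 0.17936115 0.14521057] [0.60957606 0.20396788 0.1783171 ]
```

View pics/w10.png

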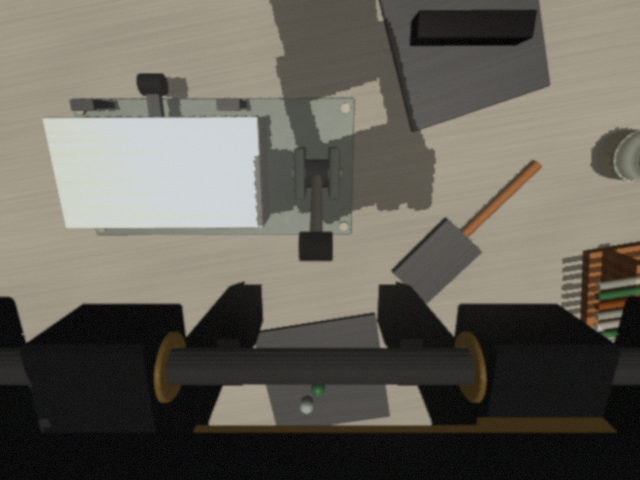

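The lever grip is at (316,245), centred below the fingers. The bar lies back in the middle of the slab at (475,27). Pinching the lever.

```bash
python3 -m handwheel '[{"dp":[0,-0.02,-0.3],"yaw":0,"grip":0.6},{"dp":[0,-0.02,-0.6],"yaw":0,"grip":0.6},{"dp":[0,-0.02,-0.73],"yaw":0,"grip":0.6},{"dp":[0,-0.02,-0.73],"yaw":0,"grip":0.6},{"dp":[0,-0.02,-0.73],"yaw":0,"grip":0},{"dp":[0,-0.02,-0.73],"yaw":0,"grip":0},{"dp":[0,-0.02,-0.73],"yaw":0,"grip":0},{"dp":[0,-0.02,-0.73],"yaw":0,"grip":0},{"dp":[0,-0.02,-0.73],"yaw":0,"grip":0},{"dp":[0,-0.02,-0.73],"yaw":0,"grip":0}]'
python3 - <<'E'
import numpy as np
for seq in(np.linspace(.35,-.85,13),np.linspace(-.85,.35,25)):
  for n,a in enumerate(seq[1:]):
    a0=seq[0] if n<12 else seq[12]
    df=.12*(np.sin(a)-np.sin(a0));dz=.12*(np.cos(a)-np.cos(a0))
    print('{"dp":'+str((np.array([.986*df,-.165*df,dz])/.15).round(3).tolist())+'}')
  print()
E
```

```text
time_s: 51.05
eef_pos: [0.5986, 0.1916, 0.1514]
tool_rot: [0.085, 0.996, 0.0, 0.001]
contact_force: [0.6, 0.6, 5.9]
grip_width: 0.0237
grasp_force: 30.0
{"dp":[-0.075, 0.013, 0.024]}
{"dp":[-0.153, 0.026, 0.04]}
{"dp":[-0.231, 0.039, 0.048]}
{"dp":[-0.31, 0.052, 0.048]}
{"dp":[-0.388, 0.065, 0.04]}
{"dp":[-0.466, 0.078, 0.024]}
{"dp":[-0.541, 0.091, 0.0]}
{"dp":[-0.614, 0.103, -0.031]}
{"dp":[-0.683, 0.114, -0.069]}
{"dp":[-0.748, 0.125, -0.115]}
{"dp":[-0.808, 0.135, -0.166]}
{"dp":[-0.863, 0.144, -0.224]}

{"dp":[0.027, -0.004, 0.029]}
{"dp":[0.055, -0.009, 0.057]}
{"dp":[0.084, -0.014, 0.084]}
{"dp":[0.115, -0.019, 0.109]}
{"dp":[0.147, -0.025, 0.132]}
{"dp":[0.18, -0.03, 0.154]}
{"dp":[0.214, -0.036, 0.174]}
{"dp":[0.25, -0.042, 0.192]}
{"dp":[0.285, -0.048, 0.209]}
{"dp":[0.322, -0.054, 0.224]}
{"dp":[0.36, -0.06, 0.236]}
{"dp":[0.397, -0.067, 0.247]}
{"dp":[0.038, -0.006, 0.009]}
{"dp":[0.077, -0.013, 0.016]}
{"dp":[0.116, -0.019, 0.021]}
{"dp":[0.156, -0.026, 0.024]}
{"dp":[0.195, -0.033, 0.025]}
{"dp":[0.235, -0.039, 0.024]}
{"dp":[0.274, -0.046, 0.021]}
{"dp":[0.313, -0.052, 0.016]}
{"dp":[0.352, -0.059, 0.009]}
{"dp":[0.39, -0.065, 0.0]}
{"dp":[0.428, -0.072, -0.011]}
{"dp":[0.466, -0.078, -0.024]}
```

```bash
python3 -m handwheel '[{"dp":[-0.075,0.013,0.024],"yaw":0,"grip":0},{"dp":[-0.153,0.026,0.04],"yaw":0,"grip":0},{"dp":[-0.231,0.039,0.048],"yaw":0,"grip":0},{"dp":[-0.31,0.052,0.048],"yaw":0,"grip":0},{"dp":[-0.388,0.065,0.04],"yaw":0,"grip":0},{"dp":[-0.466,0.078,0.024],"yaw":0,"grip":0},{"dp":[-0.541,0.091,0],"yaw":0,"grip":0},{"dp":[-0.614,0.103,-0.031],"yaw":0,"grip":0},{"dp":[-0.683,0.114,-0.069],"yaw":0,"grip":0},{"dp":[-0.748,0.125,-0.115],"yaw":0,"grip":0},{"dp":[-0.808,0.135,-0.166],"yaw":0,"grip":0},{"dp":[-0.863,0.144,-0.224],"yaw":0,"grip":0}]'
python3 -m handwheel '[{"dp":[-0.01,0.002,-0.012],"yaw":0,"grip":0},{"dp":[-0.02,0.003,-0.024],"yaw":0,"grip":0},{"dp":[-0.02,0.003,-0.024],"yaw":0,"grip":0},{"dp":[-0.02,0.003,-0.024],"yaw":0,"grip":0}]'
```

```text
time_s: 52.25
eef_pos: [0.4698, 0.2135, 0.1182]
tool_rot: [0.085, 0.996, 0.001, 0.002]
contact_force: [1.9, 1.6, 9.2]
grip_width: 0.0237
grasp_force: 30.0
time_s: 52.65
eef_pos: [0.4666, 0.214, 0.1145]
tool_rot: [0.085, 0.996, 0.001, 0.002]
contact_force: [-0.9, 2.9, 9.8]
grip_width: 0.0237
grasp_force: 30.0
```

```bash
python3 -m handwheel '[{"dp":[-0.01,0.002,-0.012],"yaw":0,"grip":0},{"dp":[-0.02,0.003,-0.024],"yaw":0,"grip":0},{"dp":[-0.02,0.003,-0.024],"yaw":0,"grip":0},{"dp":[-0.02,0.003,-0.024],"yaw":0,"grip":0}]'
```

```text
time_s: 53.05
eef_pos: [0.4654, 0.2143, 0.1129]
tool_rot: [0.085, 0.996, 0.001, 0.004]
contact_force: [0.4, -0.6, 23.9]
grip_width: 0.0236
grasp_force: 30.0
```

```bash
python3 -m handwheel '[{"dp":[0,0,0],"yaw":0,"grip":0},{"dp":[0,0,0],"yaw":0,"grip":0},{"dp":[0,0,0],"yaw":0,"grip":0},{"dp":[0,0,0],"yaw":0,"grip":0},{"dp":[0,0,0],"yaw":0,"grip":0},{"dp":[0,0,0],"yaw":0,"grip":0},{"dp":[0,0,0],"yaw":0,"grip":0},{"dp":[0,0,0],"yaw":0,"grip":0},{"dp":[0,0,0],"yaw":0,"grip":0},{"dp":[0,0,0],"yaw":0,"grip":0}]'
python3 - <<'E'
import numpy as np
for s,e in((-.89,-.55),(-.55,-.25),(-.25,.05),(.05,.35)):
  print("["+",".join('{"dp":'+str((np.array([.986*.12*(np.sin(a)-np.sin(s)),-.165*.12*(np.sin(a)-np.sin(s)),.12*(np.cos(a)-np.cos(s))])/.15).round(3).tolist())+'}' for a in np.linspace(s,e,13)[1:])+"]")
E
```

```text
time_s: 54.05
eef_pos: [0.4655, 0.2143, 0.1129]
tool_rot: [0.085, 0.996, 0.001, 0.004]
contact_force: [0.5, -0.5, 23.7]
grip_width: 0.0236
grasp_force: 30.0
[{"dp":[0.014, -0.002, 0.017]},{"dp":[0.029, -0.005, 0.034]},{"dp":[0.044, -0.007, 0.051]},{"dp":[0.06, -0.01, 0.067]},{"dp":[0.076, -0.013, 0.083]},{"dp":[0.093, -0.016, 0.098]},{"dp":[0.11, -0.018, 0.113]},{"dp":[0.127, -0.021, 0.127]},{"dp":[0.145, -0.024, 0.141]},{"dp":[0.163, -0.027, 0.154]},{"dp":[0.182, -0.03, 0.166]},{"dp":[0.201, -0.034, 0.178]}]
[{"dp":[0.017, -0.003, 0.01]},{"dp":[0.034, -0.006, 0.02]},{"dp":[0.052, -0.009, 0.029]},{"dp":[0.069, -0.012, 0.038]},{"dp":[0.087, -0.015, 0.047]},{"dp":[0.105, -0.018, 0.055]},{"dp":[0.123, -0.021, 0.062]},{"dp":[0.142, -0.024, 0.069]},{"dp":[0.16, -0.027, 0.076]},{"dp":[0.179, -0.03, 0.082]},{"dp":[0.198, -0.033, 0.088]},{"dp":[0.217, -0.036, 0.093]}]
[{"dp":[0.019, -0.003, 0.005]},{"dp":[0.038, -0.006, 0.009]},{"dp":[0.058, -0.01, 0.013]},{"dp":[0.077, -0.013, 0.016]},{"dp":[0.097, -0.016, 0.019]},{"dp":[0.116, -0.019, 0.021]},{"dp":[0.136, -0.023, 0.023]},{"dp":[0.156, -0.026, 0.024]},{"dp":[0.175, -0.029, 0.025]},{"dp":[0.195, -0.033, 0.025]},{"dp":[0.215, -0.036, 0.025]},{"dp":[0.235, -0.039, 0.024]}]
[{"dp":[0.02, -0.003, -0.001]},{"dp":[0.039, -0.007, -0.003]},{"dp":[0.059, -0.01, -0.005]},{"dp":[0.078, -0.013, -0.008]},{"dp":[0.098, -0.016, -0.011]},{"dp":[0.117, -0.02, -0.015]},{"dp":[0.137, -0.023, -0.019]},{"dp":[0.156, -0.026, -0.024]},{"dp":[0.175, -0.029, -0.029]},{"dp":[0.194, -0.032, -0.035]},{"dp":[0.212, -0.036, -0.041]},{"dp":[0.231, -0.039, -0.048]}]
```

```bash
python3 -m handwheel '[{"dp":[0.014,-0.002,0.017],"yaw":0,"grip":0},{"dp":[0.029,-0.005,0.034],"yaw":0,"grip":0},{"dp":[0.044,-0.007,0.051],"yaw":0,"grip":0},{"dp":[0.06,-0.01,0.067],"yaw":0,"grip":0},{"dp":[0.076,-0.013,0.083],"yaw":0,"grip":0},{"dp":[0.093,-0.016,0.1],"yaw":0,"grip":0},{"dp":[0.11,-0.018,0.118],"yaw":0,"grip":0},{"dp":[0.127,-0.021,0.134],"yaw":0,"grip":0},{"dp":[0.145,-0.024,0.15],"yaw":0,"grip":0},{"dp":[0.163,-0.027,0.165],"yaw":0,"grip":0},{"dp":[0.182,-0.03,0.18],"yaw":0,"grip":0},{"dp":[0.201,-0.034,0.195],"yaw":0,"grip":0}]'
python3 -m handwheel '[{"dp":[0.017,-0.003,0.01],"yaw":0,"grip":0},{"dp":[0.034,-0.006,0.02],"yaw":0,"grip":0},{"dp":[0.052,-0.009,0.029],"yaw":0,"grip":0},{"dp":[0.069,-0.012,0.038],"yaw":0,"grip":0},{"dp":[0.087,-0.015,0.047],"yaw":0,"grip":0},{"dp":[0.105,-0.018,0.055],"yaw":0,"grip":0},{"dp":[0.123,-0.021,0.062],"yaw":0,"grip":0},{"dp":[0.142,-0.024,0.069],"yaw":0,"grip":0},{"dp":[0.16,-0.027,0.076],"yaw":0,"grip":0},{"dp":[0.179,-0.03,0.082],"yaw":0,"grip":0},{"dp":[0.198,-0.033,0.088],"yaw":0,"grip":0},{"dp":[0.217,-0.036,0.093],"yaw":0,"grip":0}]'
python3 -m handwheel '[{"dp":[0.019,-0.003,0.005],"yaw":0,"grip":0},{"dp":[0.038,-0.006,0.009],"yaw":0,"grip":0},{"dp":[0.058,-0.01,0.013],"yaw":0,"grip":0},{"dp":[0.077,-0.013,0.016],"yaw":0,"grip":0},{"dp":[0.097,-0.016,0.019],"yaw":0,"grip":0},{"dp":[0.116,-0.019,0.021],"yaw":0,"grip":0},{"dp":[0.136,-0.023,0.023],"yaw":0,"grip":0},{"dp":[0.156,-0.026,0.024],"yaw":0,"grip":0},{"dp":[0.175,-0.029,0.025],"yaw":0,"grip":0},{"dp":[0.195,-0.033,0.025],"yaw":0,"grip":0},{"dp":[0.215,-0.036,0.025],"yaw":0,"grip":0},{"dp":[0.235,-0.039,0.024],"yaw":0,"grip":0}]'
python3 -m handwheel '[{"dp":[0.02,-0.003,-0.001],"yaw":0,"grip":0},{"dp":[0.039,-0.007,-0.003],"yaw":0,"grip":0},{"dp":[0.059,-0.01,-0.005],"yaw":0,"grip":0},{"dp":[0.078,-0.013,-0.008],"yaw":0,"grip":0},{"dp":[0.098,-0.016,-0.011],"yaw":0,"grip":0},{"dp":[0.117,-0.02,-0.015],"yaw":0,"grip":0},{"dp":[0.137,-0.023,-0.019],"yaw":0,"grip":0},{"dp":[0.156,-0.026,-0.024],"yaw":0,"grip":0},{"dp":[0.175,-0.029,-0.029],"yaw":0,"grip":0},{"dp":[0.194,-0.032,-0.035],"yaw":0,"grip":0},{"dp":[0.212,-0.036,-0.041],"yaw":0,"grip":0},{"dp":[0.231,-0.039,-0.048],"yaw":0,"grip":0}]'
```

```text
time_s: 55.25
eef_pos: [0.4939, 0.2093, 0.1388]
tool_rot: [0.085, 0.996, 0.001, 0.001]
contact_force: [6.3, 6.3, -4.5]
grip_width: 0.0236
grasp_force: 30.0
time_s: 56.45
eef_pos: [0.5259, 0.2039, 0.153]
tool_rot: [0.085, 0.996, 0.001, 0.0]
contact_force: [2.1, 5.0, 2.2]
grip_width: 0.024
grasp_force: 30.0
time_s: 57.65
eef_pos: [0.5611, 0.1979, 0.1567]
tool_rot: [0.085, 0.996, 0.0, 0.0]
contact_force: [0.8, 5.1, 3.4]
grip_width: 0.0236
grasp_force: 30.0
time_s: 58.85
eef_pos: [0.5939, 0.1923, 0.15]
tool_rot: [0.085, 0.996, 0.0, -0.002]
contact_force: [-16.3, 6.2, 20.0]
grip_width: 0.0235
grasp_force: 30.0
```

```bash
python3 -m handwheel '[{"dp":[0,0,0.01],"yaw":0,"grip":0},{"dp":[0,0,0.01],"yaw":0,"grip":0},{"dp":[0,0,0.01],"yaw":0,"grip":0}]'
python3 - <<'E'
from h import *
from station import r
p,d=r.read_camera("wrist");cv2.imwrite("pics/w11.png",p[...,::-1][100:])
i=r.camera_info("scene");p,d=r.read_camera("scene")
cv2.imwrite("pics/s11.png",cv2.resize(p[180:320,260:420],None,fx=5,fy=4.2,interpolation=2)[:590,:,::-1])
E
```

```text
time_s: 59.15
eef_pos: [0.5931, 0.1924, 0.1503]
tool_rot: [0.085, 0.996, 0.0, -0.003]
contact_force: [-9.4, 5.9, 5.9]
grip_width: 0.0235
grasp_force: 30.0
```

View pics/s11.png

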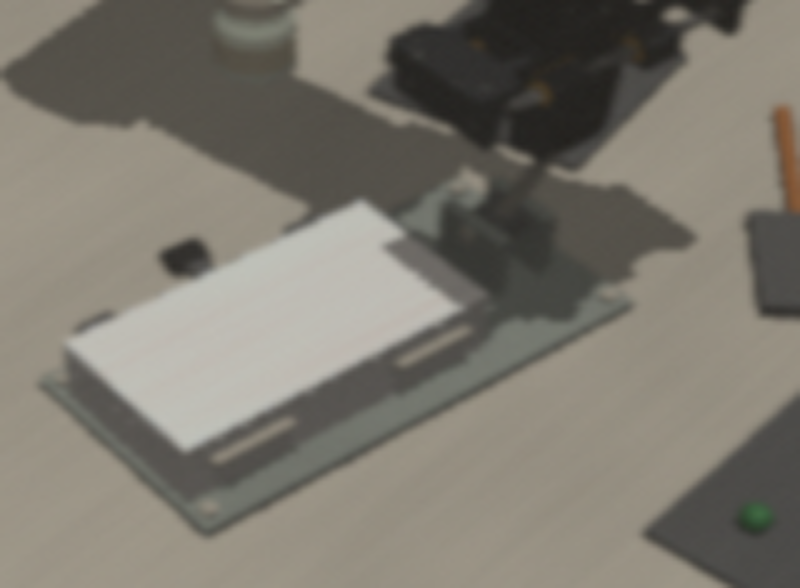

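The scene crop shows the case shut with no gap along the rim, and the lever back near rest at (530,185) under the fingers. I'll nudge on to check that the rest stop really is reached.

```bash
python3 -m handwheel '[{"dp":[0.01,-0.002,0],"yaw":0,"grip":0},{"dp":[0.02,-0.003,0],"yaw":0,"grip":0},{"dp":[0.02,-0.003,0],"yaw":0,"grip":0},{"dp":[0.02,-0.003,0],"yaw":0,"grip":0}]'
```

```text
time_s: 59.65
eef_pos: [0.5939, 0.1923, 0.15]
tool_rot: [0.084, 0.996, -0.0, -0.006]
contact_force: [-19.4, 6.5, 10.3]
grip_width: 0.0237
grasp_force: 30.0
```

```bash
python3 -m handwheel '[{"dp":[-0.01,0,0],"yaw":0,"grip":0},{"dp":[-0.02,0,0],"yaw":0,"grip":0},{"dp":[-0.02,0,0],"yaw":0,"grip":0.6},{"dp":[-0.02,0,0],"yaw":0,"grip":0.6},{"dp":[-0.02,0,0],"yaw":0,"grip":0.6},{"dp":[-0.02,0,0.2],"yaw":0,"grip":0.6},{"dp":[-0.02,0,0.4],"yaw":0,"grip":0.6},{"dp":[0,0,0.7],"yaw":0,"grip":0.6},{"dp":[0,0,0.7],"yaw":0,"grip":0.6},{"dp":[0,0,0.7],"yaw":0,"grip":0.6}]'
python3 - <<'E'
from h import *
from station import r
i=r.camera_info("wrist");p,d=r.read_camera("wrist");C=cloud(i,d);print(r.observe()["eef_pos"])
q=(p.max(2)<70)&(C[...,2]>.145)&(C[...,2]<.185)&(C[...,1]>.15)&(C[...,1]<.23)&(C[...,0]>.5);q[290:]=0;P=C[q];print("lever",q.sum(),np.median(P,0),P.min(0),P.max(0))
i=r.camera_info("top");p,d=r.read_camera("top");C=cloud(i,d)
m=(C[...,2]>.025)&(C[...,2]<.06)&(abs(C[...,0]-.45)<.12)&(abs(C[...,1]-.36)<.14)
n,l,s,c=cv2.connectedComponentsWithStats(m.astype(np.uint8))
for k in range(1,n):
  if s[k,4]>40: print(cv2.minAreaRect(C[l==k][:,:2].astype(np.float32)))
D=C[...,:2]-[.534,.045];cx,sx=.986,-.165;F=np.stack([D[...,0]*cx+D[...,1]*sx,-D[...,0]*sx+D[...,1]*cx],-1)
for fx in(-.045,0,.045): print(fx,[np.median(C[...,2][(abs(F[...,0]-fx)<.006)&(abs(F[...,1]-fy)<.01)&(C[...,2]<.09)]).round(4) for fy in(-.08,-.04,0,.04)])
cv2.imwrite("pics/t12.png",p[100:400,50:600][...,::-1])
E
```

```text
time_s: 60.65
eef_pos: [0.5986, 0.1909, 0.256]
tool_rot: [0.085, 0.996, -0.0, 0.001]
contact_force: [-0.3, -0.5, -0.8]
grip_width: 0.0533
grasp_force: 0.0
[0.59817856 0.19090086 0.25470744]
lever 1021 [0.596587   0.19185241 0.17488981] [0.58727806 0.17949632 0.14521666] [0.61033244 0.20419109 0.17855751]
((0.45074760913848877, 0.36719682812690735), (0.10940901935100555, 0.02399865910410881), 80.35464477539062)
-0.045 [np.float64(0.0612), np.float64(0.0618), np.float64(0.0623), np.float64(0.0621)]
0 [np.float64(0.0614), np.float64(0.0609), np.float64(0.0624), np.float64(0.061)]
0.045 [np.float64(0.0606), np.float64(0.0616), np.float64(0.0614), np.float64(0.0614)]
```

View pics/t12.png

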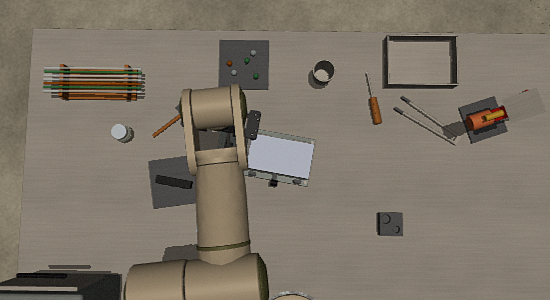

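The top view shows the case shut, the lever back at its rest position, the bar on the slab at (175,182), and the bystanders where they were. The arm is clear of everything.

```bash
python3 -c "
from station import r
print(r.sign_off())"
```

```text
the job is handed in; nothing more can be done
None
```

I handed the job in at about 61 s: the spacer bar lies flat on the slab (knocked aside mid-run, put back before the lever pull), all four knobs stand in their nests, the case is shut, and the lever was pulled to its stop, held about 1 s and eased back to rest; no verdict was returned.

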